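# Click the paint-marker caps home and stow the markers

### The arm

A 6-joint arm with a two-finger parallel gripper is mounted at the origin on the work surface; the furniture and walls round the work are solid. World frame = base frame: x ahead of the robot, y to its left, z up, the work surface at z = 0. Lengths are in mm, angles in rad, forces in N, time in s.
With the tool pointing down it reaches from about 300 to 875 mm from the base axis. Payload 6.4 kg.
Tool frame: the origin (TCP) lies at the centre of the arm's flange, where the gripper is bolted on; the fingertips stand 166 mm ahead of it and the grasp point (between the pads) lies 147 mm ahead of it (grasp_offset is the distance from the TCP to the grasp point, in mm); x points along the fingers, y is the direction in which the jaws open and shut, and the axes are right-handed (so a half turn about x gives the same grasp; the last joint's range is limited). The gripper opens to 88 mm and grips with 3 to 60 N. Pads are 18 mm wide; open, the fingers measure 123 mm over their backs; the gripper's body (75 mm by 187 mm) begins 45 mm behind the grasp point.
Start: joints at [1.12, 0.181, 1.607, -0, 1.354, -0.206], TCP at [139.346, 557.876, 404.714] pointing down, gripper open.
Joint ranges: [-2.99, 2.99], [-0.89, 2.07], [0.3, 2.58], [-1.14, 4.28], [0, 2.63], [-3.12, 3.12]. Speed limits (rad/s): [2.57, 2.57, 3.01, 3.14, 3.14, 3.14].

### API

Orientations are given as a unit quaternion [w, x, y, z].
In Python, from workcell import * gives the robot as it stands.
- The arm moves only by the tool servo_tool, never from a script. Its argument "increments" is text: rows parted by semicolons, each of 7 numbers parted by spaces: the shift along the world's x, y, z in m, then the turn, a rotation vector about the world's x, y, z in rad, then the opening, from 0 (shut) to 1 (fully open). In form: tx ty tz wx wy wz jaw; .... A call has 1 to 20 rows; each row shifts and turns the commanded pose from where the row before left it; what a row does not reach is not made up. A row lasts 1/12 s, in which the tool goes at most 41.7 mm and 7.16 degrees, less where a joint would pass 70% of its speed; a pose out of reach is approached as far as the arm can. A call with a gripper value outside its range is refused whole. The fingers move at their own pace and stop on an object; the grip force is fixed at half the most. Time passes only in rows, so rows that do not move let the fingers close. It gives the time, the measured TCP pose, the force and the opening at its end, in the units of the state.
- get_obs(): the state, without advancing time (a new reading comes with each control period).
- snapshot(name): name is "side" or "top" or "wrist"; returns the picture (400x640x3 uint8, blue, green, red); there is no depth.
- camera_params(name): a dict with "fx", "fy", "cx", "cy" (pixels), "R" (3x3) and "t" (3): a world point X has camera coordinates R X + t. Camera axes: x right, y down, z forward; pixel columns grow to the right and rows downward; lengths in mm; the calibration is good to about 2 mm. A picture is of the moment at which its call begins: read the wrist's pose just before it. camera_params takes no time and is no camera call; for the wrist camera it gives the pose at the moment of the call.
- sign_off(): hands the job in, once; it reports no verdict.
The state is a dict: "t": time; "joint_pos": joint angles; "qvel": joint speeds; "joint_torque": joint torques, N m; "tcp_pos": TCP position; "ee_rot": TCP orientation; "force": force on the tool from outside, world axes, zero at the start; "wrist_torque": the same for the moment, N m; "width": opening from 0.0 (shut) to 1.0 (fully open).
Only numpy, scipy, OpenCV 4.12 (cv2) and the standard library are available. Lean on these libraries where they do the work, as an engineer would, in place of code of your own. Each camera call takes 0.05 s, during which the arm holds its last target.

### The job

The two paint markers were put down with their caps only half on and will dry out. Push each cap on along its marker until it snaps fully home, and stand each marker cap-down in the empty tube of the organiser that suits its thickness: the thick one in the wide tube, the slim one in the empty narrow tube, right down on the tube's floor. Leave the jars, tools and other things on the desk where they are.

Things in the scene. Friction and masses are not known exactly. Their poses are not given: they have to be found in the camera images.
- thick_marker: Thick eight-sided paint marker, white barrel, grey cap, lying on the desk; 32 mm over flats (34.6 over corners), 130 mm long with the cap home, 70 g. Origin on its axis, mid-length when shut, 16 mm above the desk; +x along the axis to the cap, z up. Barrel x = -65 to +19 mm, cap +19 to +65 mm when home; with the cap half on, a 24 mm neck shows between them.
- thick_marker_tail (a point): Centre of the barrel's plain end face, 65 mm behind the thick marker's origin.
- thick_marker_cap_end (a point): Centre of the closed end face of the thick marker's cap; moves with the cap.
- thick_marker_cap (a joint): Its cap's slide along the marker, m: 0 = fully home on the shoulder, 0.018 = out as far as it goes (it stays on the marker). A snap ring holds it: the crest is 3.5 mm from home; short of it the cap is pushed back out, past it it snaps home. Pushing it on takes about 7 N along the axis.
- slim_marker: Slim eight-sided paint marker of the same make, white barrel, grey cap, lying on the desk; 22 mm over flats (23.8 over corners), 140 mm long with the cap home, 40 g. Origin on its axis, mid-length when shut, 11 mm above the desk; +x along the axis to the cap, z up. Barrel x = -70 to +26 mm, cap +26 to +70 mm when home; neck 16 mm.
- slim_marker_tail (a point): Centre of the barrel's plain end face, 70 mm behind the slim marker's origin.
- slim_marker_cap_end (a point): Centre of the closed end face of the slim marker's cap; moves with the cap.
- slim_marker_cap (a joint): Its cap's slide along the marker, m: 0 = fully home on the shoulder, 0.018 = out as far as it goes (it stays on the marker). A snap ring holds it: the crest is 3.5 mm from home; short of it the cap is pushed back out, past it it snaps home. Pushing it on takes about 5 N along the axis.
- organiser: Plywood base of the marker organiser, screwed to the desk: 64 (x) x 206 (y) x 10 mm, origin at the centre of its underside. Three upright tubes stand on it in a row along its own y, 72 mm apart, in any order.
- wide_tube: Wide empty aluminium tube of the organiser, fixed: outside 47 mm, bore 42 mm, 72 mm tall. Origin at the centre of its underside, 10 mm above the desk; inner floor 5 mm above the origin, rim 72 mm above it.
- narrow_tube: Narrow empty aluminium tube of the organiser, fixed: outside 37 mm, bore 32 mm, 72 mm tall; same heights as the wide one.
- taken_tube: The other narrow tube, same size, already taken by a standing felt marker whose end is 147 mm above the desk.
- jar_red: Small glass jar with a black lid, 49 mm wide, 59 mm tall, loose, just beyond the left-hand paint marker. Origin at the centre of its underside.
- jar_aqua: Larger glass jar with a white lid, 55 mm wide, 74 mm tall, loose, beyond the organiser's far end. Origin at the centre of its underside.
- jar_gold: Glass jar with a white lid, 49 mm wide, 66 mm tall, loose, at the right behind the markers, by the drawer cabinet. Origin at the centre of its underside.
- tweezers: Steel tweezers 15 x 131 x 9 mm lying on the desk, loose; long axis = own y. Origin at the centre of the underside.
- glue_brush: Glue brush 12 x 177 x 12 mm lying on the desk, loose; long axis = own y. Origin at the centre of the underside.
- tape_roll: Roll of masking tape 83 mm across, 19 mm high, lying flat, loose. Origin at the centre of the underside.
Things that resemble listed ones, but are neither listed nor needed, are in the scene too. What is shaped like the slim_marker but brown or yellow is not meant.

How it is judged (in metres and radians):
At the end, for the whole second after the job is handed in: Both caps are home (within 2 mm). The thick marker stands cap-down in the wide tube, the slim one in the empty narrow tube: cap end within 12 mm of the tube's underside and axis, tail end over 132 mm (thick) and 142 mm (slim) above the desk, slower than 0.1 m/s (value of joint each of thick_marker_cap, slim_marker_cap below 0.002 m and z of thick_marker_cap_end in the frame of wide_tube below 0.012 m and horizontal distance between thick_marker_cap_end and wide_tube below 0.012 m and height (world z) of thick_marker_tail above 0.132 m and linear speed of each of thick_marker, slim_marker below 0.1 m/s and z of slim_marker_cap_end in the frame of narrow_tube below 0.012 m and horizontal distance between slim_marker_cap_end and narrow_tube below 0.012 m and height (world z) of slim_marker_tail above 0.142 m); the robot touches nothing.
It fails at once if a jar was shifted by more than 30 mm or tipped over (distance of any of jar_red, jar_aqua, jar_gold from where it was at the start of the episode above 0.03 m or angle between any of jar_red, jar_aqua, jar_gold's own z axis and vertical above 0.5 rad).
It fails at once if the tweezers, glue brush or tape roll was shifted by more than 30 mm (distance of any of tweezers, glue_brush, tape_roll from where it was at the start of the episode above 0.03 m).
It also fails if it takes over 69 s, if anything falls off the work surface, if the arm or the gripper's body presses on something with over 40 N, if the wrist force passes 120 N, or if a joint passes its speed limit or range.

## Working session

There is one attempt and no reset: what is moved stays moved. The work goes in short steps, Python scripts to look and compute and a tool call to move; the robot and the scene stay as the last step left them, time stands still between calls to the robot, and variables do not carry over. Pictures are saved under pics/ and viewed, and the job is handed in when it is done.

Besides the shell and the picture viewer there is one more tool, called after "Call:" by a JSON object that holds its "api" and its "payload", one argument or row to a line. servo_tool: Moves the arm, as the interface text tells. Its arguments: {"type":"object","properties":{"increments":{"type":"string"}},"required":["increments"]}

```bash
ls; mkdir -p pics
python3 - <<'E'
from workcell import *
import cv2
o=get_obs();print({k:o[k] for k in('t','tcp_pos','ee_rot','width','force')})
for n in('top','side','wrist'):
    p=camera_params(n);print(n,p)
    cv2.imwrite(f'pics/{n}0.png',snapshot(n))
E
```

```text
pics
{'t': 0.0, 'tcp_pos': array([139.25705166, 557.64590246, 403.86322646]), 'ee_rot': array([ 0.70163644,  0.08578295,  0.70199464, -0.08689721]), 'width': 0.9959991304204096, 'force': array([ 0.48366249, -0.01547374, -0.04697065])}
top {'fx': 505.7954709259949, 'fy': 505.7954709259949, 'cx': 330.07087141727135, 'cy': 199.98214332547857, 'R': array([[-2.81777323e-03, -9.99759789e-01,  2.17353301e-02],
       [-9.86847463e-01, -7.33035251e-04, -1.61652550e-01],
       [ 1.61629652e-01, -2.19049556e-02, -9.86608346e-01]]), 't': array([ -48.81134615,  455.31282007, 1319.12821791])}
side {'fx': 462.2267204819828, 'fy': 462.2267204819828, 'cx': 320.99928504048233, 'cy': 191.44612117577526, 'R': array([[ 0.74964783, -0.66166699,  0.01499721],
       [-0.4508179 , -0.52709032, -0.72037422],
       [ 0.48455273,  0.53326596, -0.69342344]]), 't': array([-360.92808805,  235.61332026,  950.82182255])}
wrist {'fx': 314.62549812497883, 'fy': 314.62549812497883, 'cx': 321.8408229120961, 'cy': 199.51239473557453, 'R': array([[ 0.24253376,  0.97013916, -0.00271699],
       [ 0.9203752 , -0.22920553,  0.31681906],
       [ 0.30673582, -0.07933996, -0.94848211]]), 't': array([-573.80849048,  -43.98945973,  392.89915808])}
```

View pics/top0.png

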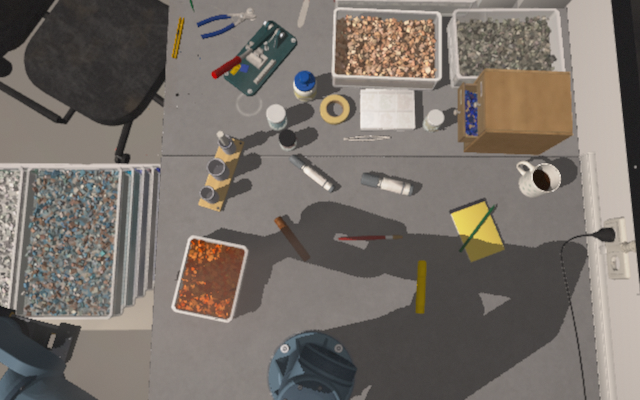

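View pics/side0.png

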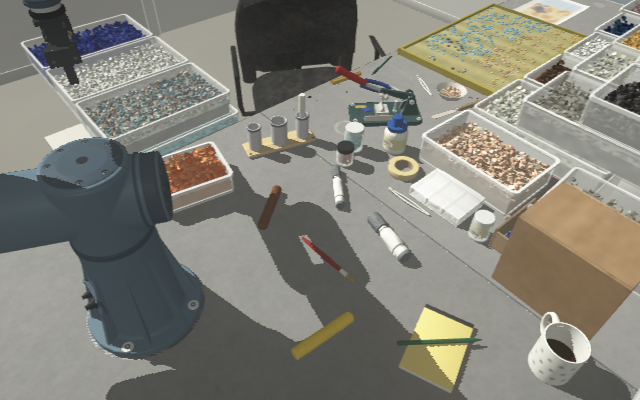

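View pics/wrist0.png

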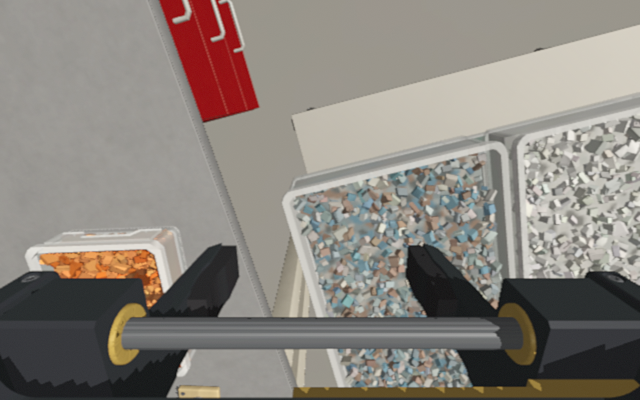

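```bash
cat > h.py <<'E'
from workcell import *
import cv2, numpy as np
def ray(p,u,v,z):
    R=p['R'];t=p['t'];d=R.T@np.array([(u-p['cx'])/p['fx'],(v-p['cy'])/p['fy'],1]);C=-R.T@t
    return C+d*(z-C[2])/d[2]
def proj(p,X):
    c=p['R']@np.array(X)+p['t'];return c[0]/c[2]*p['fx']+p['cx'],c[1]/c[2]*p['fy']+p['cy']
E
python3 - <<'E'
from h import *
p=camera_params('top')
for n,u,v,z in [('taken',225,140,82),('mid',217,170,82),('near',208,193,82),('slimtail',331,188,11),('slimcap',293,157,11),('thtail',411,187,16),('thcap',363,180,16)]:
    print(n,ray(p,u,v,z).round())
im=cv2.imread('pics/top0.png')
cv2.imwrite('pics/top0c.png',cv2.resize(im[110:220,185:425],None,fx=3.3,fy=3.3,interpolation=cv2.INTER_CUBIC))
im=cv2.imread('pics/side0.png')
cv2.imwrite('pics/side0c.png',cv2.resize(im[85:270,235:430],None,fx=3.2,fy=3.2,interpolation=cv2.INTER_CUBIC))
E
```

```text
taken [608. 228.  82.]
mid [527. 246.  82.]
near [466. 267.  82.]
slimtail [493. -53.  11.]
slimcap [580.  52.  11.]
thtail [ 495. -272.   16.]
thcap [ 514. -140.   16.]
```

View pics/top0c.png

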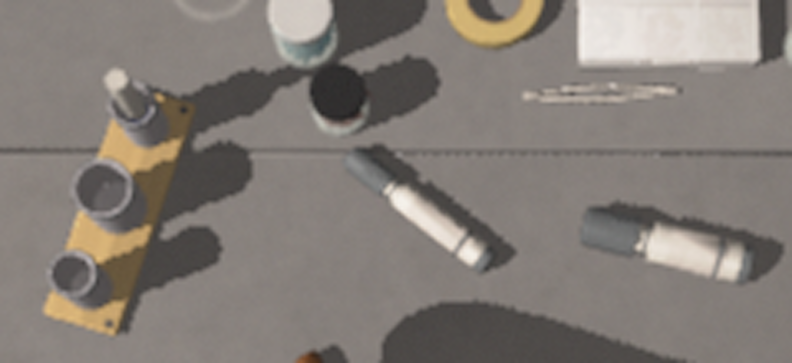

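View pics/side0c.png

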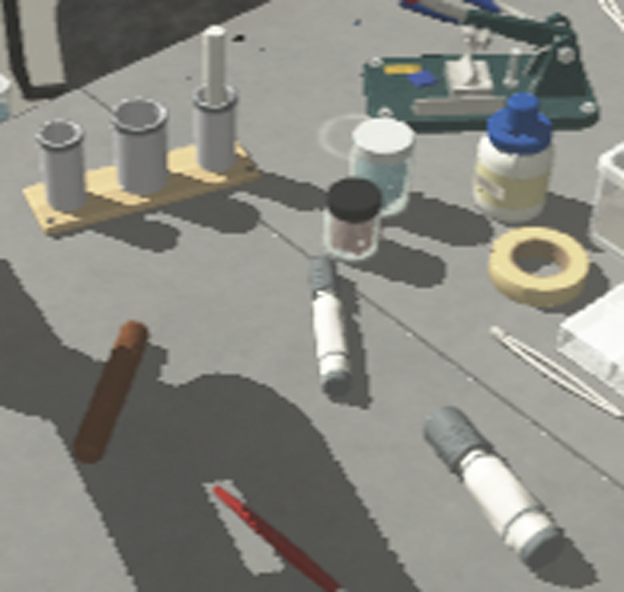

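Run:
```python
from h import *
from scipy.spatial.transform import Rotation as Ro
p=camera_params('wrist');print('cam',-p['R'].T@p['t'],p['R'][2])
o=get_obs();print(o['tcp_pos'],o['t']);q=o['ee_rot'];R=Ro.from_quat([q[1],q[2],q[3],q[0]]).as_matrix();print(R.round(3))
```

```text
cam [ 59.15715901 577.80271544 385.14586454] [ 0.3068272  -0.07914953 -0.94846846]
[139.24754004 557.70406274 404.0235599 ] 0.15
[[-0.001  0.242  0.97 ]
 [-0.001  0.97  -0.242]
 [-1.    -0.001 -0.   ]]
```

Call:
{"api": "servo_tool", "payload": {
  "increments": "0.025 -0.033 0 0 0 0.014 1;0.025 -0.033 0 0 0 0.014 1;0.025 -0.033 0 0 0 0.014 1;0.025 -0.033 0 0 0 0.014 1;0.025 -0.033 0 0 0 0.014 1;0.025 -0.033 0 0 0 0.014 1;0.025 -0.033 0 0 0 0.014 1;0.025 -0.033 0 0 0 0.014 1;0.025 -0.033 0 0 0 0.014 1;0.025 -0.033 0 0 0 0.014 1;0.025 -0.033 0 0 0 0.014 1;0.025 -0.033 0 0 0 0.014 1;0.025 -0.033 0 0 0 0.014 1;0.025 -0.033 0 0 0 0.014 1;0.025 -0.033 0 0 0 0.014 1;0.025 -0.033 0 0 0 0.014 1;0 0 0 0 0 0 1;0 0 0 0 0 0 1"
}}

```text
t: 1.65
tcp_pos: [540.0, 28.0, 403.9]
ee_rot: [0.707, 0.009, 0.708, -0.009]
force: [-0.6, 0.0, 0.6]
width: 1.0
```

Run:
```python
from h import *
import pickle
from scipy.spatial.transform import Rotation as Ro
o=get_obs();print(o['t'],o['tcp_pos'],o['joint_pos']);q=o['ee_rot'];print(Ro.from_quat([q[1],q[2],q[3],q[0]]).as_matrix().round(3))
p=camera_params('wrist');im=snapshot('wrist');cv2.imwrite('pics/w1.png',im);pickle.dump(p,open('w1.pkl','wb'))
```

```text
1.65 [540.01137337  28.03639115 403.94964392] [-1.67754715e-01  1.05553466e-01  1.69357093e+00  5.63162223e-05
  1.34392574e+00 -1.71400052e+00]
[[-0.001  0.025  1.   ]
 [ 0.     1.    -0.025]
 [-1.     0.    -0.001]]
```

View pics/w1.png

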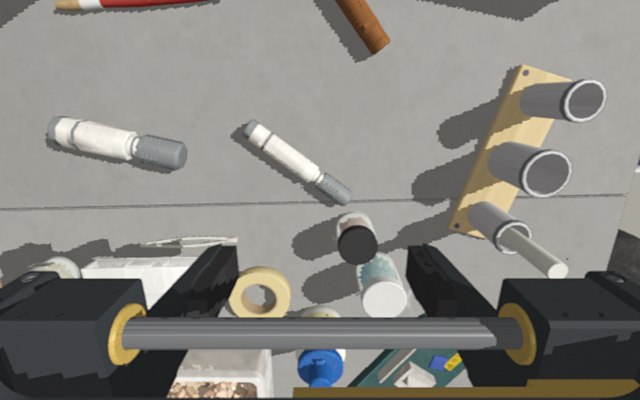

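Run:
```python
from h import *
im=cv2.imread('pics/w1.png')
a=cv2.resize(im[95:185,40:195],None,fx=5,fy=5,interpolation=cv2.INTER_CUBIC)
cv2.imwrite('pics/w1th.png',a)
a=cv2.resize(im[110:215,235:360],None,fx=5,fy=5,interpolation=cv2.INTER_CUBIC)
cv2.imwrite('pics/w1sl.png',a)
a=cv2.resize(im[60:205,480:620],None,fx=4,fy=4,interpolation=cv2.INTER_CUBIC)
cv2.imwrite('pics/w1or.png',a)
```

```text
(no output)
```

View pics/w1th.png

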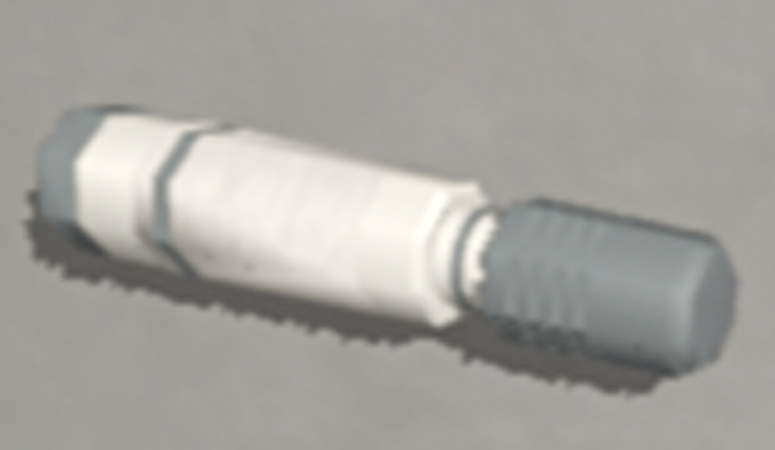

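View pics/w1sl.png

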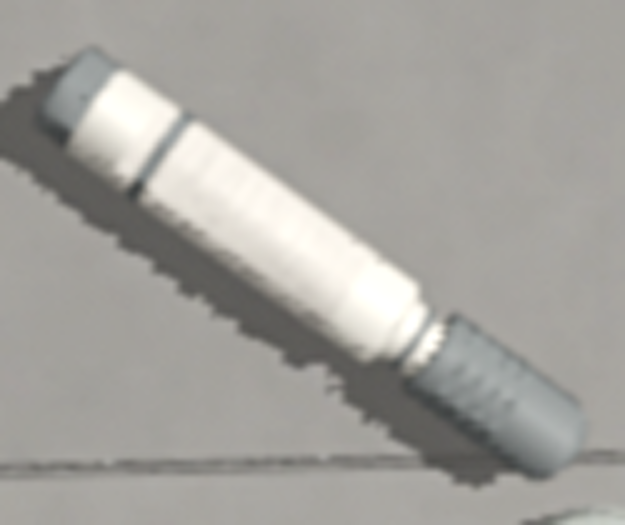

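View pics/w1or.png

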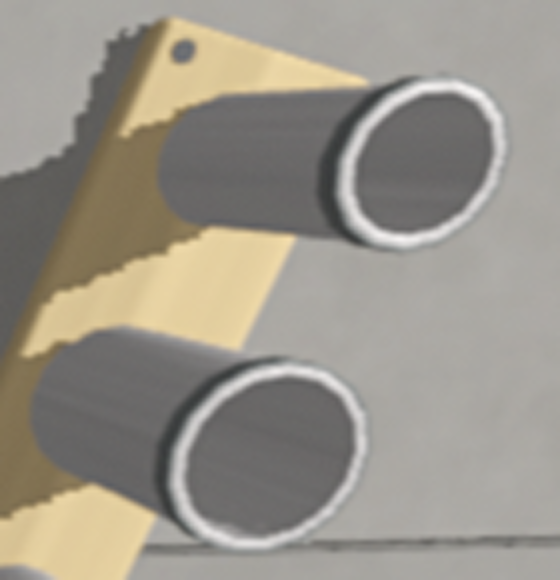

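Run:
```python
from h import *
import pickle
p=pickle.load(open('w1.pkl','rb'))
def cr(u,v,x0,y0,s,z): return ray(p,x0+(u+.5)/s-.5,y0+(v+.5)/s-.5,z)
W={}
for n,u,v in [('narrow',422,164),('wide',268,455)]: W[n]=cr(u,v,480,60,4,82);print(n,W[n].round(1))
print(np.linalg.norm(W['wide']-W['narrow']))
T=[cr(u,v,40,95,5,16) for u,v in [(200,200),(463,256),(712,305),(68,170)]]
S=[cr(u,v,235,110,5,11) for u,v in [(163,152),(400,320),(565,438),(78,92)]]
for n,P in(('th',T),('sl',S)):
    P=np.array(P);print(n,P.round(1));d=P[2]-P[0];d/=np.linalg.norm(d)
    print('dir',np.degrees(np.arctan2(d[1],d[0])),[(q-P[0])@d for q in P],[np.cross(d[:2],(q-P[0])[:2]) for q in P])
pt=camera_params('top')
for n,u,v,z in [('mid',185+104/3.3,110+190/3.3,82),('near',185+74/3.3,110+277/3.3,82)]: print(n,ray(pt,u,v,z).round(1))
# project predicted back into top
for X in (T[0],T[2],S[0],S[2]): print(proj(pt,X))
```

```text
narrow [468.4 271.6  82. ]
wide [536.5 250.   82. ]
71.38079761594052
th [[ 494.1 -251.7   16. ]
 [ 508.5 -193.5   16. ]
 [ 521.5 -137.1   16. ]
 [ 486.6 -280.2   16. ]]
dir 76.58916846087732 [np.float64(0.0), np.float64(59.88831989383977), np.float64(117.75493779759279), np.float64(-29.542924424154556)] [array(0.), array(-0.49040209), array(0.), array(0.68430744)]
sl [[506.3 -35.8  11. ]
 [548.3  18.8  11. ]
 [579.6  59.   11. ]
 [492.  -54.5  11. ]]
dir 52.3227729648791 [np.float64(0.0), np.float64(68.86996776930631), np.float64(119.85344125243722), np.float64(-23.565518150559296)] [array(0.), array(0.12416299), array(-7.10542736e-15), array(-0.09161717)]
mid [533.4 247.7  82. ]
near [463.6 268.7  82. ]
(np.float64(403.54759579019185), np.float64(187.33178881194377))
(np.float64(361.767323202151), np.float64(177.51570951276057))
(np.float64(324.91632249718344), np.float64(183.21407187635316))
(np.float64(290.63085997223067), np.float64(157.20017395090144))<stdin>:12: DeprecationWarning: Arrays of 2-dimensional vectors are deprecated. Use arrays of 3-dimensional vectors instead. (deprecated in NumPy 2.0)
```

```bash
cat >> h.py <<'E'
from scipy.spatial.transform import Rotation as Ro
def cur():
    o=get_obs();q=o['ee_rot'];return o,Ro.from_quat([q[1],q[2],q[3],q[0]]).as_matrix()
def pickR(az,alpha):
    c=np.array([np.cos(az),np.sin(az),0]);Z=np.array([0,0,1.]);x=c*np.sin(alpha)-Z*np.cos(alpha);y=np.cross(c,Z);return np.c_[x,y,np.cross(x,y)]
def finR(az,alpha):
    h=np.array([np.cos(az),np.sin(az),0]);Z=np.array([0,0,1.]);x=h*np.cos(alpha)-Z*np.sin(alpha);y=np.cross(Z,h);return np.c_[x,y,np.cross(x,y)]
def go(R1,gp,n,off=147,P0=None,R0=None):
    o,R=cur();P0=o['tcp_pos'] if P0 is None else P0; R=R if R0 is None else R0
    tcp=np.array(gp)-off*R1[:,0]
    rv=Ro.from_matrix(R1@R.T).as_rotvec()
    d=(tcp-P0)/1000
    print('tcp',tcp.round(1),'d',d.round(4),'rv',rv.round(4),'ang',np.degrees(np.linalg.norm(rv)).round(1),'per row',(d/n).round(5),(rv/n).round(5))
    return tcp
E
python3 - <<'E'
from h import *
R1=pickR(np.radians(76.6),np.radians(30))
ax=np.array([492.4,-255.9,16])
go(R1,ax-R1[:,0]*108,16)
t=go(R1,ax-R1[:,0]*8,6)
E
```

```text
tcp [ 462.9 -379.9  236.8] d [-0.0764 -0.4093 -0.1671] rv [ 0.4716  0.3648 -1.7364] ang 105.2 per row [-0.00478 -0.02558 -0.01045] [ 0.02948  0.0228  -0.10853]
tcp [ 474.4 -331.3  150.2] d [-0.0648 -0.3607 -0.2537] rv [ 0.4716  0.3648 -1.7364] ang 105.2 per row [-0.0108  -0.06011 -0.04229] [ 0.0786   0.06079 -0.2894 ]
```

Call:
{"api": "servo_tool", "payload": {
  "increments": "-0.0048 -0.0256 -0.0104 0.0295 0.0228 -0.1085 1;-0.0048 -0.0256 -0.0104 0.0295 0.0228 -0.1085 1;-0.0048 -0.0256 -0.0104 0.0295 0.0228 -0.1085 1;-0.0048 -0.0256 -0.0104 0.0295 0.0228 -0.1085 1;-0.0048 -0.0256 -0.0104 0.0295 0.0228 -0.1085 1;-0.0048 -0.0256 -0.0104 0.0295 0.0228 -0.1085 1;-0.0048 -0.0256 -0.0104 0.0295 0.0228 -0.1085 1;-0.0048 -0.0256 -0.0104 0.0295 0.0228 -0.1085 1;-0.0048 -0.0256 -0.0104 0.0295 0.0228 -0.1085 1;-0.0048 -0.0256 -0.0104 0.0295 0.0228 -0.1085 1;-0.0048 -0.0256 -0.0104 0.0295 0.0228 -0.1085 1;-0.0048 -0.0256 -0.0104 0.0295 0.0228 -0.1085 1;-0.0048 -0.0256 -0.0104 0.0295 0.0228 -0.1085 1;-0.0048 -0.0256 -0.0104 0.0295 0.0228 -0.1085 1;-0.0048 -0.0256 -0.0104 0.0295 0.0228 -0.1085 1;-0.0048 -0.0256 -0.0104 0.0295 0.0228 -0.1085 1;0 0 0 0 0 0 1;0 0 0 0 0 0 1"
}}

```text
t: 3.2
tcp_pos: [462.4, -379.1, 237.8]
ee_rot: [0.31, 0.679, 0.538, -0.392]
force: [0.2, -0.2, 0.1]
width: 1.0
```

Run:
```python
from h import *
import pickle
o,R=cur();print(o['t'],o['joint_pos'].round(3))
p=camera_params('wrist');im=snapshot('wrist');cv2.imwrite('pics/w2.png',im);pickle.dump(p,open('w2.pkl','wb'))
R1=pickR(np.radians(76.6),np.radians(30))
ax=np.array([492.4,-255.9,16])
go(R1,ax-R1[:,0]*8,6)
for X in([486.6,-280.2,16],[521.5,-137.1,16]):print(proj(p,X))
```

```text
3.2 [-0.977  0.521  1.569  0.379  1.435 -0.872]
tcp [ 474.4 -331.3  150.2] d [ 0.0116  0.047  -0.0881] rv [ 0.0006  0.0001 -0.0047] ang 0.3 per row [ 0.00193  0.00783 -0.01468] [ 9.0e-05  1.0e-05 -7.9e-04]
(np.float64(323.00289098840676), np.float64(237.00816302726997))
(np.float64(324.25509698814415), np.float64(67.92199529537638))
```

View pics/w2.png

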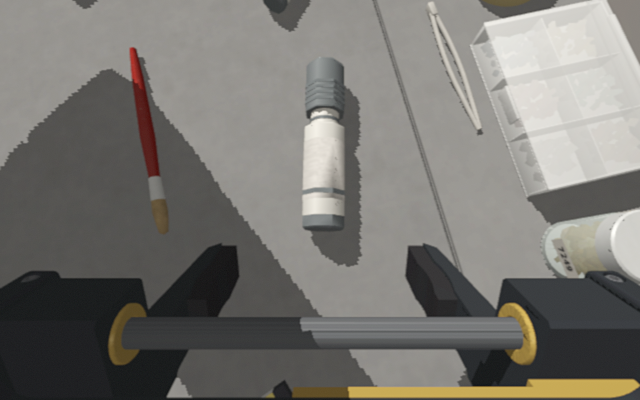

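Call:
{"api": "servo_tool", "payload": {
  "increments": "0.002 0.0085 -0.0147 0 0 0 1;0.002 0.0085 -0.0147 0 0 0 1;0.002 0.0085 -0.0147 0 0 0 1;0.002 0.0085 -0.0147 0 0 0 1;0.002 0.0085 -0.0147 0 0 0 1;0.002 0.0085 -0.0146 0 0 0 1;0 0 0 0 0 0 1;0 0 0 0 0 0 0;0 0 0 0 0 0 0;0 0 0 0 0 0 0;0 0 0 0 0 0 0;0 0 0 0 0 0 0;0 0 0 0 0 0 0;0 0 0 0 0 0 0;0 0 0 0 0 0 0"
}}

```text
t: 4.5
tcp_pos: [474.5, -328.9, 150.3]
ee_rot: [0.311, 0.679, 0.537, -0.392]
force: [-0.2, -0.1, -0.3]
width: 0.416
```

Run:
```python
from h import *
import pickle
o,R=cur();print(o['t'],o['joint_pos'].round(3),o['width'],o['force'],o['tcp_pos'])
p=camera_params('wrist');im=snapshot('wrist');cv2.imwrite('pics/w3.png',im);pickle.dump(p,open('w3.pkl','wb'))
```

```text
4.5 [-0.913  0.619  1.643  0.42   1.254 -0.89 ] 0.4158930307661705 [-0.19960152 -0.12104948 -0.27569907] [ 474.45661334 -328.88884067  150.25177806]
```

View pics/w3.png

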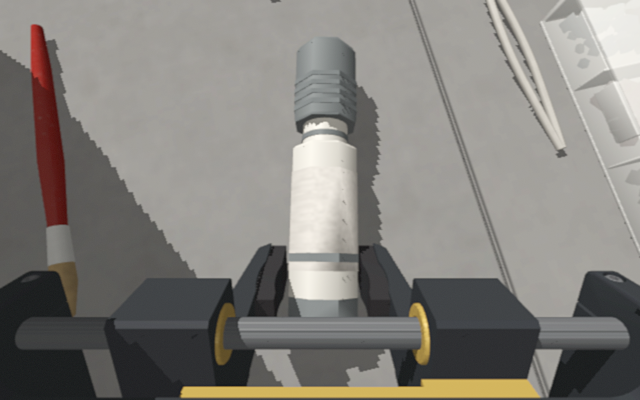

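Call:
{"api": "servo_tool", "payload": {
  "increments": "0 0 0 0 0 0 0;0 0 0 0 0 0 0;0 0 0 0 0 0 0;0 0 0 0 0 0 0;0 0 0.01 0 0 0 0;0 0 0.02 0 0 0 0;0 0 0.03 0 0 0 0;0 0 0.03 0 0 0 0;0 0 0.03 0 0 0 0;0 0 0.03 0 0 0 0;0 0 0 0 0 0 0"
}}

```text
t: 5.47
tcp_pos: [475.9, -329.9, 307.3]
ee_rot: [0.315, 0.679, 0.535, -0.392]
force: [0.6, -0.5, -0.3]
width: 0.364
```

Run:
```python
from h import *
import pickle
o,R=cur();print(o['t'],o['joint_pos'].round(3),o['width'],o['force'],o['tcp_pos'])
p=camera_params('wrist');im=snapshot('wrist');cv2.imwrite('pics/w4.png',im)
# final over wide tube
for az in (45,60,75):
    R1=finR(np.radians(az),np.radians(30))
    print(az);go(R1,[535,249,190],20)
    # tool x path
    S=Ro.from_matrix(R1@R.T).as_rotvec()
    print([ (Ro.from_rotvec(S*f).as_matrix()@R)[:,0].round(2).tolist() for f in (0,.25,.5,.75,1)])
```

```text
5.4667 [-0.912  0.377  1.612  0.401  1.496 -0.784] 0.36424313139612197 [ 0.63896537 -0.50146289 -0.34234657] [ 475.92991204 -329.94035612  307.30063061]
45
tcp [445.  159.  263.5] d [-0.0304  0.4885 -0.041 ] rv [-0.967  -1.7218  1.909 ] ang 157.4 per row [-0.00152  0.02442 -0.00205] [-0.04835 -0.08609  0.09545]
[[0.12, 0.48, -0.87], [0.3, 0.36, -0.88], [0.5, 0.35, -0.79], [0.62, 0.45, -0.64], [0.61, 0.61, -0.5]]
60
tcp [471.3 138.8 263.5] d [-0.004   0.4682 -0.041 ] rv [-0.7721 -1.9285  2.0664] ang 167.9 per row [-0.0002   0.02341 -0.00205] [-0.0386  -0.09643  0.10332]
[[0.12, 0.48, -0.87], [0.31, 0.42, -0.85], [0.47, 0.47, -0.74], [0.52, 0.6, -0.6], [0.43, 0.75, -0.5]]
75
tcp [502.1 126.  263.5] d [ 0.0267  0.4555 -0.041 ] rv [-0.5432 -2.1283  2.2093] ang 178.5 per row [ 0.00133  0.02278 -0.00205] [-0.02716 -0.10641  0.11046]
[[0.12, 0.48, -0.87], [0.31, 0.48, -0.82], [0.42, 0.59, -0.69], [0.39, 0.74, -0.56], [0.22, 0.84, -0.5]]
```

View pics/w4.png

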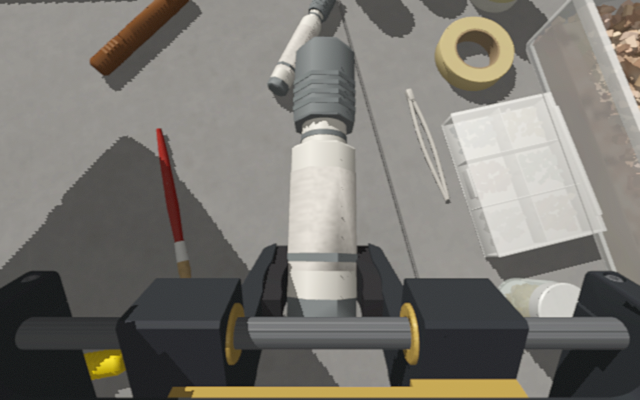

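Run:
```python
from h import *
o,R=cur();P=o['tcp_pos']
R1=finR(np.radians(45),np.radians(30))
t=go(R1,[535,249,228],23)
S=Ro.from_matrix(R1@R.T).as_rotvec()
cl=R.T@np.array([.232,.973,0])
for f in np.linspace(0,1,9):
    Rf=Ro.from_rotvec(S*f).as_matrix()@R;T=P+(t-P)*f
    print(f,'tcp',T.round(),'gp',(T+Rf[:,0]*147).round(),'tip',(T+Rf[:,0]*155+Rf@cl*125).round())
```

```text
tcp [445.  159.  301.5] d [-0.0304  0.4885 -0.003 ] rv [-0.967  -1.7218  1.909 ] ang 157.4 per row [-0.00132  0.02124 -0.00013] [-0.04204 -0.07486  0.083  ]
0.0 tcp [ 475. -329.  304.] gp [ 493. -259.  177.] tip [ 523. -133.  170.]
0.125 tcp [ 472. -268.  304.] gp [ 501. -208.  173.] tip [504. -80. 155.]
0.25 tcp [ 468. -207.  304.] gp [ 512. -154.  174.] tip [490. -32. 138.]
0.375 tcp [ 464. -146.  303.] gp [523. -96. 179.] tip [484.  13. 122.]
0.5 tcp [460. -85. 303.] gp [533. -33. 187.] tip [485.  57. 108.]
0.625 tcp [456. -24. 303.] gp [541.  33. 197.] tip [492. 100.  98.]
0.75 tcp [453.  37. 302.] gp [544. 103. 208.] tip [505. 147.  93.]
0.875 tcp [449.  98. 302.] gp [542. 175. 219.] tip [522. 198.  93.]
1.0 tcp [445. 159. 302.] gp [535. 249. 228.] tip [539. 254.  99.]
```

Call:
{"api": "servo_tool", "payload": {
  "increments": "-0.0013 0.0212 0.0010 -0.0420 -0.0749 0.0830 0;-0.0013 0.0212 0.0010 -0.0420 -0.0749 0.0830 0;-0.0013 0.0212 0.0010 -0.0420 -0.0749 0.0830 0;-0.0013 0.0212 0.0010 -0.0420 -0.0749 0.0830 0;-0.0013 0.0212 0.0010 -0.0420 -0.0749 0.0830 0;-0.0013 0.0212 0.0010 -0.0420 -0.0749 0.0830 0;-0.0013 0.0212 0.0010 -0.0420 -0.0749 0.0830 0;-0.0013 0.0212 0.0010 -0.0420 -0.0749 0.0830 0;-0.0013 0.0212 0.0010 -0.0420 -0.0749 0.0830 0;-0.0013 0.0212 0.0010 -0.0420 -0.0749 0.0830 0;-0.0013 0.0212 0.0010 -0.0420 -0.0749 0.0830 0;-0.0013 0.0212 0.0010 -0.0420 -0.0749 0.0830 0"
}}

```text
t: 6.52
tcp_pos: [458.1, -72.9, 311.2]
ee_rot: [0.792, 0.355, 0.496, 0.003]
force: [-0.3, 0.6, -0.6]
width: 0.361
```

Run:
```python
from h import *
o,R=cur();print(o['t'],o['joint_pos'].round(3),o['tcp_pos'].round())
R1=finR(np.radians(45),np.radians(30))
go(R1,[535,249,245],12)
```

```text
6.5167 [-0.61  -0.047  2.128  0.787  0.968 -2.08 ] [458. -73. 311.]
tcp [445.  159.  318.5] d [-0.0131  0.2319  0.0073] rv [-0.4573 -0.8283  0.9125] ang 75.3 per row [-0.00109  0.01933  0.00061] [-0.03811 -0.06903  0.07604]
```

Call:
{"api": "servo_tool", "payload": {
  "increments": "-0.0011 0.0193 0.0006 -0.0381 -0.0690 0.0760 0;-0.0011 0.0193 0.0006 -0.0381 -0.0690 0.0760 0;-0.0011 0.0193 0.0006 -0.0381 -0.0690 0.0760 0;-0.0011 0.0193 0.0006 -0.0381 -0.0690 0.0760 0;-0.0011 0.0193 0.0006 -0.0381 -0.0690 0.0760 0;-0.0011 0.0193 0.0006 -0.0381 -0.0690 0.0760 0;-0.0011 0.0193 0.0006 -0.0381 -0.0690 0.0760 0;-0.0011 0.0193 0.0006 -0.0381 -0.0690 0.0760 0;-0.0011 0.0193 0.0006 -0.0381 -0.0690 0.0760 0;-0.0011 0.0193 0.0006 -0.0381 -0.0690 0.0760 0;-0.0011 0.0193 0.0006 -0.0381 -0.0690 0.0760 0;-0.0011 0.0193 0.0006 -0.0381 -0.0690 0.0760 0;0 0 0 0 0 0 0;0 0 0 0 0 0 0"
}}

```text
t: 7.68
tcp_pos: [442.4, 178.4, 372.1]
ee_rot: [0.889, -0.096, 0.275, 0.355]
force: [-0.4, -1.1, 0.1]
width: 0.354
```

Run:
```python
from h import *
import pickle
o,R=cur();print(o['t'],o['joint_pos'].round(3),o['tcp_pos'].round(),R.round(3))
R1=finR(np.radians(45),np.radians(30))
go(R1,[535,249,245],12)
for n in('top','side','wrist'):
    p=camera_params(n);im=snapshot(n);cv2.imwrite(f'pics/{n}5.png',im);pickle.dump(p,open(n+'5.pkl','wb'))
cv2.imwrite('pics/top5c.png',cv2.resize(cv2.imread('pics/top5.png')[80:220,150:340],None,fx=4,fy=4,interpolation=cv2.INTER_CUBIC))
cv2.imwrite('pics/side5c.png',cv2.resize(cv2.imread('pics/side5.png')[20:190,190:380],None,fx=3.5,fy=3.5,interpolation=cv2.INTER_CUBIC))
```

```text
7.6833 [-0.066 -0.195  2.191  1.149  0.741 -3.118] [442. 178. 372.] [[ 0.598 -0.683  0.419]
 [ 0.577  0.73   0.366]
 [-0.556  0.023  0.831]]
tcp [445.  159.  318.5] d [ 0.0025 -0.0194 -0.0536] rv [ 0.0295 -0.064   0.032 ] ang 4.4 per row [ 0.00021 -0.00162 -0.00447] [ 0.00246 -0.00534  0.00267]
```

View pics/top5c.png

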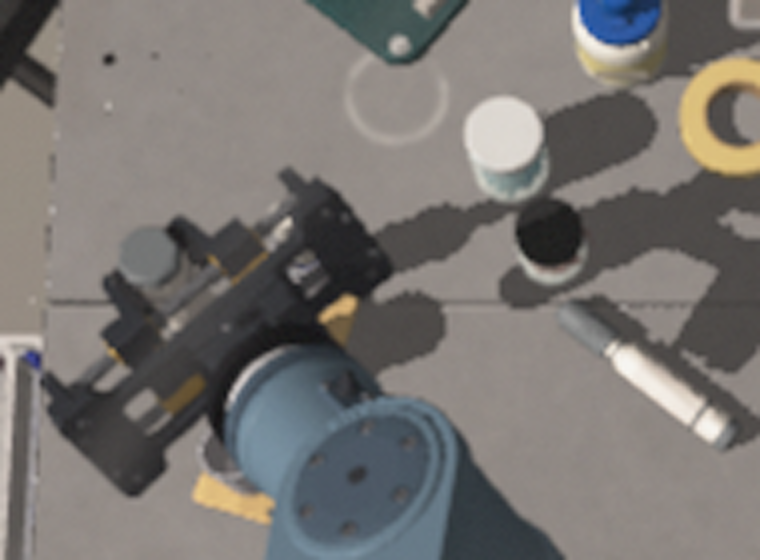

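View pics/side5c.png

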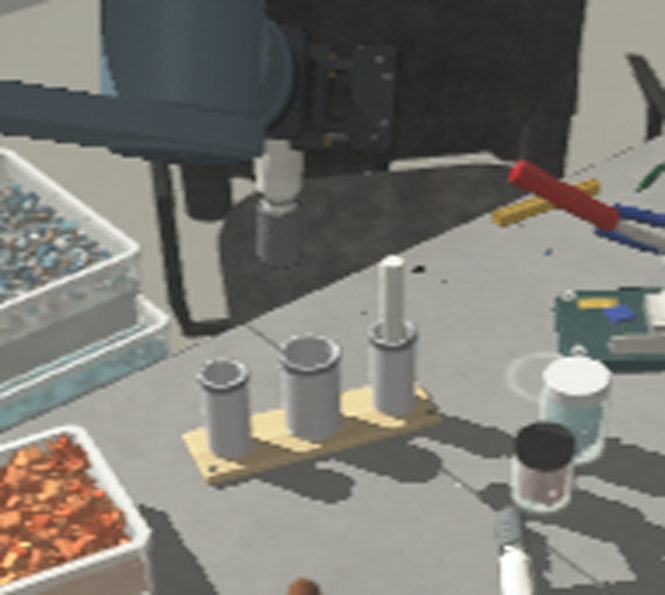

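View pics/wrist5.png

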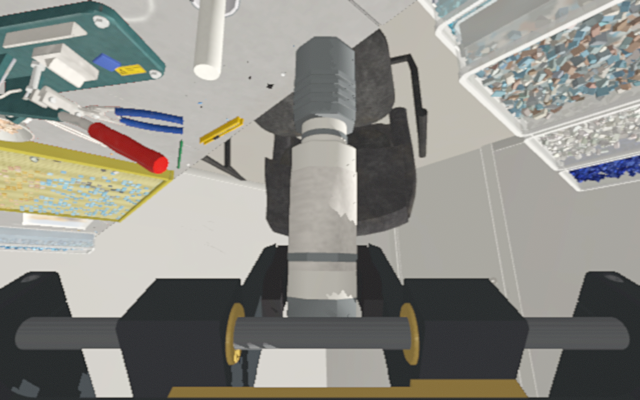

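Run:
```python
from h import *
R1=finR(np.radians(18),np.radians(30))
go(R1,[535,249,245],8)
```

```text
tcp [413.9 209.7 318.5] d [-0.0288  0.033  -0.0522] rv [ 0.0126 -0.0726 -0.4349] ang 25.3 per row [-0.0036   0.00412 -0.00653] [ 0.00158 -0.00908 -0.05437]
```

Call:
{"api": "servo_tool", "payload": {
  "increments": "-0.0036 0.004 -0.0065 0.0016 -0.0091 -0.0544 0;-0.0036 0.004 -0.0065 0.0016 -0.0091 -0.0544 0;-0.0036 0.004 -0.0065 0.0016 -0.0091 -0.0544 0;-0.0036 0.004 -0.0065 0.0016 -0.0091 -0.0544 0;-0.0036 0.004 -0.0065 0.0016 -0.0091 -0.0544 0;-0.0036 0.004 -0.0065 0.0016 -0.0091 -0.0544 0;-0.0036 0.004 -0.0065 0.0016 -0.0091 -0.0544 0;-0.0036 0.004 -0.0065 0.0016 -0.0091 -0.0544 0;0 0 0 0 0 0 0;0 0 0 0 0 0 0"
}}

```text
t: 8.67
tcp_pos: [413.0, 210.2, 333.4]
ee_rot: [0.952, -0.042, 0.265, 0.15]
force: [0.1, -0.1, -0.6]
width: 0.359
```

Run:
```python
from h import *
o,R=cur();print(o['t'],o['joint_pos'].round(3),o['tcp_pos'].round())
R1=finR(np.radians(18),np.radians(30))
go(R1,[535,249,245],8)
```

```text
8.6667 [ 0.175 -0.181  2.287  1.475  0.119 -3.118] [413. 210. 333.]
tcp [413.9 209.7 318.5] d [ 0.0009 -0.0005 -0.0149] rv [ 0.006  -0.0178  0.0005] ang 1.1 per row [ 1.20e-04 -6.00e-05 -1.86e-03] [ 7.50e-04 -2.22e-03  7.00e-05]
```

```bash
cat >> h.py <<'E'
def Rx(a): return Ro.from_euler('x',a).as_matrix()
def Rzz(a): return Ro.from_euler('z',a).as_matrix()
def F(j1,s):
    r=np.array([np.cos(j1),np.sin(j1),0]);Z=np.array([0,0,1.]);f=np.sin(s)*r+np.cos(s)*Z;u=-np.cos(s)*r+np.sin(s)*Z
    return np.c_[f,u,np.cross(f,u)]
def fkR(j): return F(j[0],j[1]+j[2])@Rx(j[3])@Rzz(-j[4])@Rx(j[5])
def wrist(R,j1,s):
    M=F(j1,s).T@R   # Rx(a)Rz(-b)Rx(c)
    b=np.arccos(M[0,0]); a=np.arctan2(-M[2,0],-M[1,0]); c=np.arctan2(-M[0,2],M[0,1])
    return a,b,c
E
python3 - <<'E'
from h import *
D=[([-0.066,-0.195,2.191,1.149,0.741,-3.118],[442.4,178.4,372.1]),([-0.977,0.521,1.569,0.379,1.435,-0.872],[462.4,-379.1,237.8]),
([-0.168,.1056,1.6936,0,1.3439,-1.714],[540,28,403.9]),([-.913,.619,1.643,.42,1.254,-.89],[474.46,-328.9,150.25]),([1.12,.181,1.607,0,1.354,-.206],[139.3,557.8,404.7]),
([-0.912,0.377,1.612,0.401,1.496,-0.784],[475.93,-329.94,307.3]),([-0.61,-0.047,2.128,0.787,0.968,-2.08],[458.1,-72.9,311.2]),([.175,-.181,2.287,1.475,.119,-3.118],[413,210.2,333.4])]
o,R=cur();print((fkR(D[-1][0])-R).round(3))
j=D[0][0];print(wrist(fkR(j),j[0],j[1]+j[2]))
# fit links: d1 height, a1 radial, off lateral, L2, L3 (to wrist centre), a3 perpendicular, dw wrist->tcp
from scipy.optimize import least_squares
def fk(p,j):
    h,a1,l,L2,L3,a3,dw=p;r=np.array([np.cos(j[0]),np.sin(j[0]),0]);Z=np.array([0,0,1.]);lat=np.array([-r[1],r[0],0])
    f=F(j[0],j[1]+j[2]);up=np.sin(j[1])*r+np.cos(j[1])*Z
    return h*Z+a1*r+l*lat+L2*up+L3*f[:,0]+a3*f[:,1]+dw*fkR(j)[:,0]
s=least_squares(lambda p:np.ravel([fk(p,j)-np.array(x) for j,x in D]),[200,0,118,400,350,0,100])
print(s.x.round(1),np.abs(s.fun).max())
np.save('links.npy',s.x)
E
```

```text
[[ 0.    -0.    -0.   ]
 [-0.    -0.     0.001]
 [-0.    -0.001 -0.   ]]
(np.float64(1.149), np.float64(0.7410000000000004), np.float64(-3.118))
[ 3.138e+02 -3.000e-01  1.178e+02  4.380e+02  5.148e+02 -8.570e+01
  1.454e+02] 0.17278665708340668
```

```bash
cat >> h.py <<'E'
LK=np.load('links.npy')
LO=np.array([-2.99,-.89,.3,-1.14,0,-3.12]);HI=np.array([2.99,2.07,2.58,4.28,2.63,3.12])
def ik(R,T):
    h,a1,l,L2,L3,a3,dw=LK
    w=T-dw*R[:,0];rr=np.hypot(w[0],w[1])
    if rr<l:return []
    j1=np.arctan2(w[1],w[0])-np.arcsin(l/rr);r=np.sqrt(rr*rr-l*l)-a1;z=w[2]-h
    Le=np.hypot(L3,a3);D=np.hypot(r,z);c=(D*D-L2*L2-Le*Le)/(2*L2*Le)
    if abs(c)>1:return []
    g=np.arccos(c);be=np.arctan2(r,z)-np.arctan2(Le*np.sin(g),L2+Le*np.cos(g))
    j3=g-np.arctan2(-a3,L3); out=[]
    for sgn in(1,):
        a,b,c6=wrist(R,j1,be+j3)
        for a_,b_,c_ in((a,b,c6),):
            for ka in(0,2*np.pi,-2*np.pi):
                for kc in(0,2*np.pi,-2*np.pi):
                    q=np.array([j1,be,j3,a_+ka,b_,c_+kc])
                    if (q>LO+.02).all() and (q<HI-.02).all(): out.append(q)
    return out
E
python3 - <<'E'
from h import *
o,R=cur();print(ik(R,o['tcp_pos']),o['joint_pos'].round(3))
flip=np.diag([1,-1,-1.])
for name,c in (('wide',[535,249]),('narrow',[466,270])):
  for al in (10,20,30,40):
    for az in (20,45,60,75,95):
      for cam,FL in (('B',np.eye(3)),('A',flip)):
        Rf=finR(np.radians(az),np.radians(al))@FL
        s=[[q.round(2).tolist() for q in ik(Rf,np.array([*c,z])-147*Rf[:,0])] for z in(125,245)]
        print(name,al,az,cam,s)
E
```

```text
[] [ 0.175 -0.181  2.287  1.475  0.119 -3.118]
wide 10 20 B [[[0.12, 0.52, 2.34, 2.89, 1.12, 1.64]], [[0.12, 0.06, 2.41, 2.81, 0.74, 1.78]]]
wide 10 20 A [[[0.12, 0.52, 2.34, 2.89, 1.12, -1.5]], [[0.12, 0.06, 2.41, 2.81, 0.74, -1.36]]]
wide 10 45 B [[[-0.22, 0.54, 2.27, 2.05, 1.23, 1.87]], [[-0.22, 0.12, 2.33, 1.91, 1.09, 2.22]]]
wide 10 45 A [[[-0.22, 0.54, 2.27, 2.05, 1.23, -1.27]], [[-0.22, 0.12, 2.33, 1.91, 1.09, -0.92]]]
wide 10 60 B [[[-0.31, 0.58, 2.14, 1.7, 1.32, 2.0]], [[-0.31, 0.23, 2.2, 1.62, 1.3, 2.3]]]
wide 10 60 A [[[-0.31, 0.58, 2.14, 1.7, 1.32, -1.14]], [[-0.31, 0.23, 2.2, 1.62, 1.3, -0.84]]]
wide 10 75 B [[[-0.32, 0.64, 1.97, 1.43, 1.45, 2.1]], [[-0.32, 0.35, 2.02, 1.41, 1.49, 2.34]]]
wide 10 75 A [[[-0.32, 0.64, 1.97, 1.43, 1.45, -1.04]], [[-0.32, 0.35, 2.02, 1.41, 1.49, -0.8]]]
wide 10 95 B [[[-0.28, 0.75, 1.73, 1.17, 1.65, 2.19]], [[-0.28, 0.51, 1.77, 1.2, 1.73, 2.37]]]
wide 10 95 A [[[-0.28, 0.75, 1.73, 1.17, 1.65, -0.95]], [[-0.28, 0.51, 1.77, 1.2, 1.73, -0.77]]]
wide 20 20 B [[[0.13, 0.35, 2.35, 2.85, 0.79, 1.7]], [[0.13, -0.08, 2.37, 2.62, 0.42, 1.98]]]
wide 2
[... 5966 characters left out ...]
-3.04]]]
narrow 40 45 A [[[-0.02, 0.05, 2.35, 1.5, 0.59, -0.5]], [[-0.02, -0.28, 2.3, 1.01, 0.71, 0.1]]]
narrow 40 60 B [[[-0.12, 0.13, 2.27, 1.27, 0.83, 2.59]], [[-0.12, -0.17, 2.22, 1.02, 0.97, 2.99]]]
narrow 40 60 A [[[-0.12, 0.13, 2.27, 1.27, 0.83, -0.56]], [[-0.12, -0.17, 2.22, 1.02, 0.97, -0.15]]]
narrow 40 75 B [[[-0.16, 0.22, 2.15, 1.09, 1.03, 2.52]], [[-0.16, -0.04, 2.11, 0.96, 1.19, 2.81]]]
narrow 40 75 A [[[-0.16, 0.22, 2.15, 1.09, 1.03, -0.63]], [[-0.16, -0.04, 2.11, 0.96, 1.19, -0.33]]]
narrow 40 95 B [[[-0.15, 0.36, 1.96, 0.9, 1.26, 2.42]], [[-0.15, 0.13, 1.92, 0.85, 1.43, 2.63]]]
narrow 40 95 A [[[-0.15, 0.36, 1.96, 0.9, 1.26, -0.72]], [[-0.15, 0.13, 1.92, 0.85, 1.43, -0.52]]]
```

Run:
```python
from h import *
o,R=cur();P=o['tcp_pos']
Rf=finR(np.radians(75),np.radians(30))
for gz in (300,330):
  q=ik(Rf,np.array([535,249,gz])-147*Rf[:,0])[0];print(gz,q.round(2))
q2=q.copy();q2[5]=-2.85
R2=fkR(q2);spin=q[5]+2.85
t=go(R2,[535,249,330],12)
rv=Ro.from_matrix(R2@R.T).as_rotvec()
for f in np.linspace(0,1,7)[1:]:
    Rm=Ro.from_rotvec(rv*f).as_matrix()@R;T=P+(t-P)*f
    print([x.round(2) for x in ik(Rm,T)],'tip',(T+Rm[:,0]*152-Rm[:,2]*125).round())
print('spin',spin,spin/46,(Rf[:,0]*spin/46).round(5))
```

```text
300 [-0.24  0.07  1.96  1.1   1.33  2.75]
330 [-0.24  0.03  1.94  1.09  1.36  2.81]
tcp [502.1 126.  403.5] d [ 0.0891 -0.0841  0.0701] rv [0.3905 0.3845 0.6525] ang 48.8 per row [ 0.00742 -0.00701  0.00584] [0.03254 0.03204 0.05437]
[array([ 0.07, -0.19,  2.26,  1.24,  0.36, -2.92])] tip [475. 234. 158.]
[array([-0.02, -0.18,  2.21,  1.18,  0.59, -2.89])] tip [473. 237. 170.]
[array([-0.1 , -0.15,  2.16,  1.14,  0.8 , -2.88])] tip [469. 237. 185.]
[array([-0.16, -0.1 ,  2.09,  1.12,  1.  , -2.87])] tip [464. 235. 201.]
[array([-0.21, -0.04,  2.02,  1.1 ,  1.19, -2.86])] tip [458. 231. 219.]
[array([-0.24,  0.03,  1.94,  1.09,  1.36, -2.85])] tip [452. 223. 240.]
spin 5.656402165417198 0.12296526446559126 [ 0.02756  0.10286 -0.06148]
```

Call:
{"api": "servo_tool", "payload": {
  "increments": "0.0074 -0.007 0.0058 0.0325 0.032 0.0544 0;0.0074 -0.007 0.0058 0.0325 0.032 0.0544 0;0.0074 -0.007 0.0058 0.0325 0.032 0.0544 0;0.0074 -0.007 0.0058 0.0325 0.032 0.0544 0;0.0074 -0.007 0.0058 0.0325 0.032 0.0544 0;0.0074 -0.007 0.0058 0.0325 0.032 0.0544 0;0.0074 -0.007 0.0058 0.0325 0.032 0.0544 0;0.0074 -0.007 0.0058 0.0325 0.032 0.0544 0;0.0074 -0.007 0.0058 0.0325 0.032 0.0544 0;0.0074 -0.007 0.0058 0.0325 0.032 0.0544 0;0.0074 -0.007 0.0058 0.0325 0.032 0.0544 0;0.0074 -0.007 0.0058 0.0325 0.032 0.0544 0;0 0 0 0 0 0 0"
}}

```text
t: 9.75
tcp_pos: [503.9, 123.6, 404.8]
ee_rot: [0.778, 0.087, 0.376, 0.495]
force: [0.0, -0.4, -1.2]
width: 0.36
```

Run:
```python
from h import *
o,R=cur();print(o['t'],o['joint_pos'].round(3),R[:,0].round(3))
```

```text
9.75 [-0.249  0.028  1.932  1.086  1.368 -2.85 ] [ 0.227  0.837 -0.499]
```

Spin about the tool axis (direction ≈ 0.227, 0.837, −0.499), 0.123 rad per row.

Call:
{"api": "servo_tool", "payload": {
  "increments": "0 0 0 0.028 0.103 -0.0614 0;0 0 0 0.028 0.103 -0.0614 0;0 0 0 0.028 0.103 -0.0614 0;0 0 0 0.028 0.103 -0.0614 0;0 0 0 0.028 0.103 -0.0614 0;0 0 0 0.028 0.103 -0.0614 0;0 0 0 0.028 0.103 -0.0614 0;0 0 0 0.028 0.103 -0.0614 0;0 0 0 0.028 0.103 -0.0614 0;0 0 0 0.028 0.103 -0.0614 0;0 0 0 0.028 0.103 -0.0614 0;0 0 0 0.028 0.103 -0.0614 0;0 0 0 0.028 0.103 -0.0614 0;0 0 0 0.028 0.103 -0.0614 0;0 0 0 0.028 0.103 -0.0614 0;0 0 0 0.028 0.103 -0.0614 0;0 0 0 0.028 0.103 -0.0614 0;0 0 0 0.028 0.103 -0.0614 0;0 0 0 0.028 0.103 -0.0614 0;0 0 0 0.028 0.103 -0.0614 0"
}}

```text
t: 11.42
tcp_pos: [501.5, 126.1, 403.5]
ee_rot: [0.175, 0.764, 0.591, -0.191]
force: [0.4, -0.2, -1.1]
width: 0.359
```

Call:
{"api": "servo_tool", "payload": {
  "increments": "0 0 0 0.028 0.103 -0.0614 0;0 0 0 0.028 0.103 -0.0614 0;0 0 0 0.028 0.103 -0.0614 0;0 0 0 0.028 0.103 -0.0614 0;0 0 0 0.028 0.103 -0.0614 0;0 0 0 0.028 0.103 -0.0614 0;0 0 0 0.028 0.103 -0.0614 0;0 0 0 0.028 0.103 -0.0614 0;0 0 0 0.028 0.103 -0.0614 0;0 0 0 0.028 0.103 -0.0614 0;0 0 0 0.028 0.103 -0.0614 0;0 0 0 0.028 0.103 -0.0614 0;0 0 0 0.028 0.103 -0.0614 0;0 0 0 0.028 0.103 -0.0614 0;0 0 0 0.028 0.103 -0.0614 0;0 0 0 0.028 0.103 -0.0614 0"
}}

```text
t: 12.75
tcp_pos: [501.5, 126.1, 403.5]
ee_rot: [0.539, -0.569, -0.167, 0.598]
force: [0.6, -0.2, -0.9]
width: 0.359
```

Run:
```python
from h import *
o,R=cur();print(o['t'],o['joint_pos'].round(3),o['tcp_pos'].round(),R[:,0].round(3),o['width'])
Rf=finR(np.radians(75),np.radians(30))
t=go(Rf,[535,249,245],14)
```

```text
12.75 [-0.244  0.023  1.939  1.087  1.36   1.589] [502. 126. 403.] [ 0.229  0.835 -0.501] 0.35887979857612873
tcp [502.1 126.  318.5] d [ 0.0005 -0.     -0.085 ] rv [ 0.2767  1.0191 -0.6053] ang 69.7 per row [ 4.00e-05 -0.00e+00 -6.07e-03] [ 0.01977  0.07279 -0.04324]
```

Call:
{"api": "servo_tool", "payload": {
  "increments": "0 0 0 0.0277 0.1019 -0.0605 0;0 0 0 0.0277 0.1019 -0.0605 0;0 0 0 0.0277 0.1019 -0.0605 0;0 0 0 0.0277 0.1019 -0.0605 0;0 0 0 0.0277 0.1019 -0.0605 0;0 0 0 0.0277 0.1019 -0.0605 0;0 0 0 0.0277 0.1019 -0.0605 0;0 0 0 0.0277 0.1019 -0.0605 0;0 0 0 0.0277 0.1019 -0.0605 0;0 0 0 0.0277 0.1019 -0.0605 0;0 0 -0.015 0 0 0 0;0 0 -0.03 0 0 0 0;0 0 -0.03 0 0 0 0;0 0 0 0 0 0 0;0 0 0 0 0 0 0"
}}

```text
t: 14.0
tcp_pos: [501.3, 126.4, 327.9]
ee_rot: [0.766, -0.158, 0.204, 0.589]
force: [-0.2, 0.2, 0.7]
width: 0.358
```

Run:
```python
from h import *
import pickle
o,R=cur();print(o['t'],o['joint_pos'].round(3),o['tcp_pos'].round(1),R.round(3),o['width'])
print('gp',o['tcp_pos']+147*R[:,0])
for n in('top','side','wrist'):
    p=camera_params(n);im=snapshot(n);cv2.imwrite(f'pics/{n}6.png',im);pickle.dump(p,open(n+'6.pkl','wb'))
cv2.imwrite('pics/top6c.png',cv2.resize(cv2.imread('pics/top6.png')[80:220,150:340],None,fx=4,fy=4,interpolation=cv2.INTER_CUBIC))
cv2.imwrite('pics/side6c.png',cv2.resize(cv2.imread('pics/side6.png')[20:190,210:360],None,fx=3.5,fy=3.5,interpolation=cv2.INTER_CUBIC))
```

```text
14.0 [-0.244  0.146  1.987  1.125  1.289  2.646] [501.3 126.4 327.9] [[ 0.224 -0.966  0.126]
 [ 0.837  0.257  0.482]
 [-0.499 -0.002  0.867]] 0.3576194845153018
gp [534.19762568 249.47942545 254.60801964]
```

View pics/top6c.png

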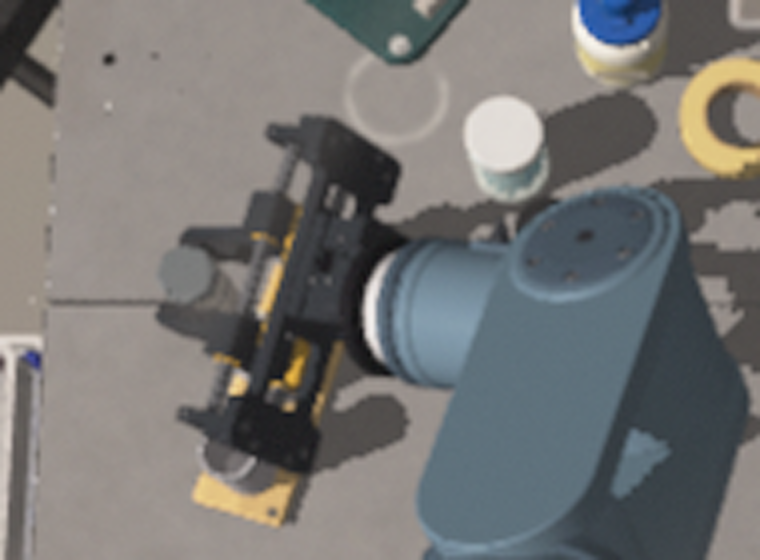

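View pics/side6c.png

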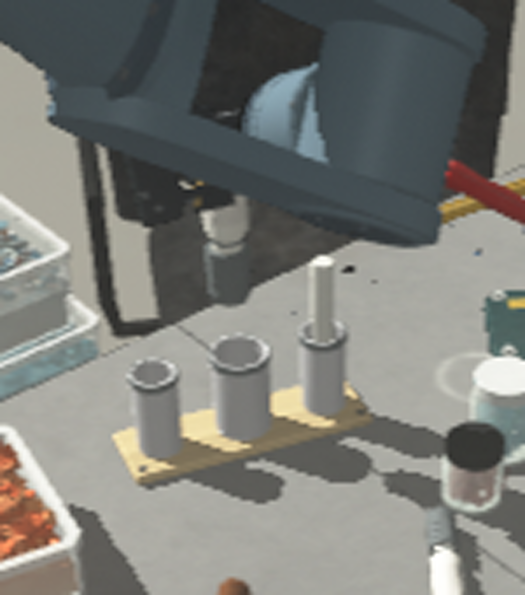

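View pics/wrist6.png

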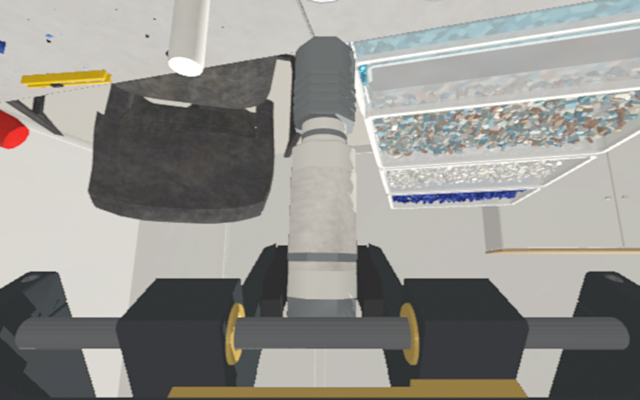

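Run:
```python
from h import *
o,R=cur();T=o['tcp_pos'];A=T+155*R[:,0];print('axis pt',A)
pt=camera_params('top');ps=camera_params('side')
print('tail by top',ray(pt,150+188/4,80+275/4,274))
print('wide proj side',proj(ps,[535,249,82]),proj(ps,[536.5,250,82]),'obs',210+241/3.5,20+353/3.5)
for z in (274,200,140): print(z,proj(ps,[A[0],A[1],z]),proj(pt,[A[0],A[1],z]))
im=cv2.imread('pics/side6.png');cv2.imwrite('pics/side6d.png',cv2.resize(im[60:150,240:330],None,fx=7,fy=7,interpolation=cv2.INTER_CUBIC))
```

```text
axis pt [537.84899544 256.04750197 253.78371752]
tail by top [532.22001391 252.81060458 274.        ]
wide proj side (np.float64(276.64790374630405), np.float64(121.03616942699865)) (np.float64(276.8575054150404), np.float64(120.67300321773932)) obs 278.8571428571429 120.85714285714286
274 (np.float64(271.8860299202057), np.float64(56.04850895881319)) (np.float64(195.64332839263804), np.float64(146.30080442201904))
200 (np.float64(273.5458308216005), np.float64(82.16947136624385)) (np.float64(203.12455879542125), np.float64(154.587267011917))
140 (np.float64(274.79164844249055), np.float64(101.77541037642153)) (np.float64(208.55513368130897), np.float64(160.60235453238786))
```

View pics/side6d.png

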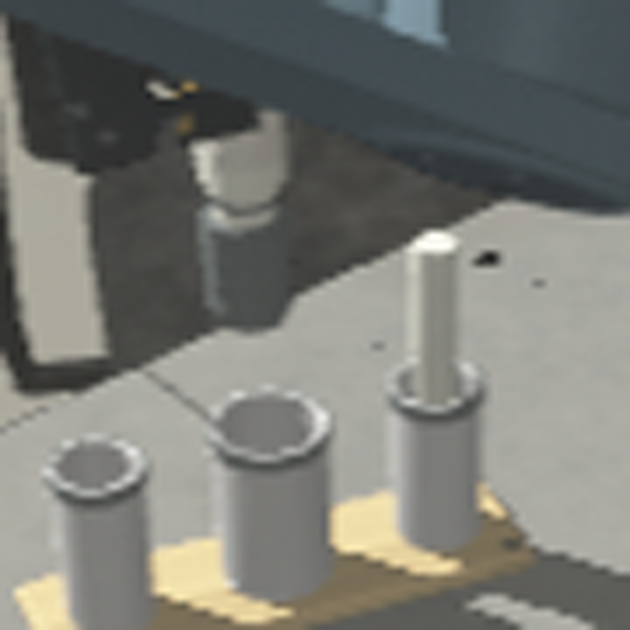

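Call:
{"api": "servo_tool", "payload": {
  "increments": "-0.001 -0.006 0 0 0 0 0;0 0 -0.015 0 0 0 0;0 0 -0.02 0 0 0 0;0 0 -0.01 0 0 0 0;0 0 0 0 0 0 0"
}}

```text
t: 14.57
tcp_pos: [500.5, 120.4, 283.0]
ee_rot: [0.766, -0.159, 0.203, 0.589]
force: [-0.3, -0.2, -0.7]
width: 0.358
```

Run:
```python
from h import *
o,R=cur();T=o['tcp_pos'];A=T+155*R[:,0];print('axis pt',A,o['force'],R[:,2].round(3),R[:,1].round(3))
im=snapshot('side');cv2.imwrite('pics/side7.png',im)
cv2.imwrite('pics/side7d.png',cv2.resize(im[60:150,240:330],None,fx=7,fy=7,interpolation=cv2.INTER_CUBIC))
```

```text
axis pt [535.27402967 250.16879767 205.66884875] [-0.26759929 -0.16255308 -0.72781243] [0.124 0.483 0.867] [-0.967  0.256 -0.004]
```

View pics/side7d.png

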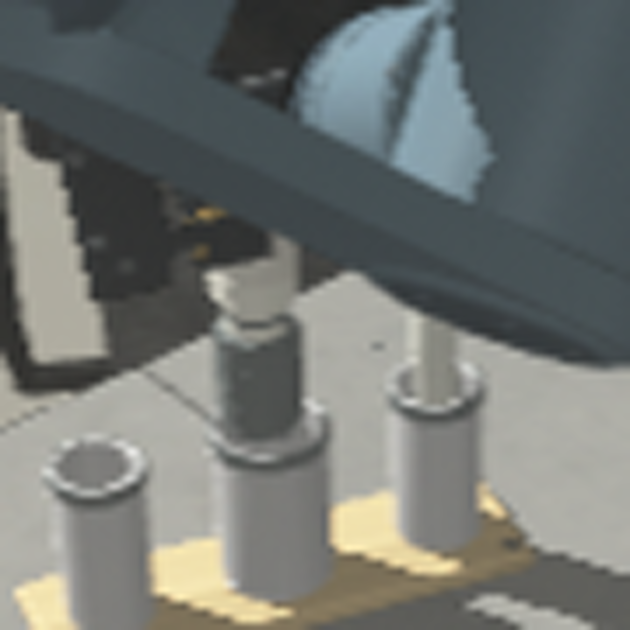

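Call:
{"api": "servo_tool", "payload": {
  "increments": "0.002 -0.0015 0 0 0 0 0;0 0 -0.005 0 0 0 0;0 0 -0.005 0 0 0 0;0 0 -0.005 0 0 0 0;0 0 0 0 0 0 0"
}}

```text
t: 15.03
tcp_pos: [502.7, 119.1, 268.2]
ee_rot: [0.766, -0.159, 0.203, 0.589]
force: [-0.3, 0.5, -0.9]
width: 0.36
```

Run:
```python
from h import *
o,R=cur();T=o['tcp_pos'];A=T+155*R[:,0];print('axis pt',A,o['force'],R[:,2].round(3),R[:,1].round(3))
im=snapshot('side');cv2.imwrite('pics/side8.png',im)
cv2.imwrite('pics/side8d.png',cv2.resize(im[60:150,240:330],None,fx=7,fy=7,interpolation=cv2.INTER_CUBIC))
```

```text
axis pt [537.50766061 248.92066032 190.93363318] [-0.34023413  0.458214   -0.85067211] [0.123 0.483 0.867] [-0.967  0.256 -0.006]
```

View pics/side8d.png

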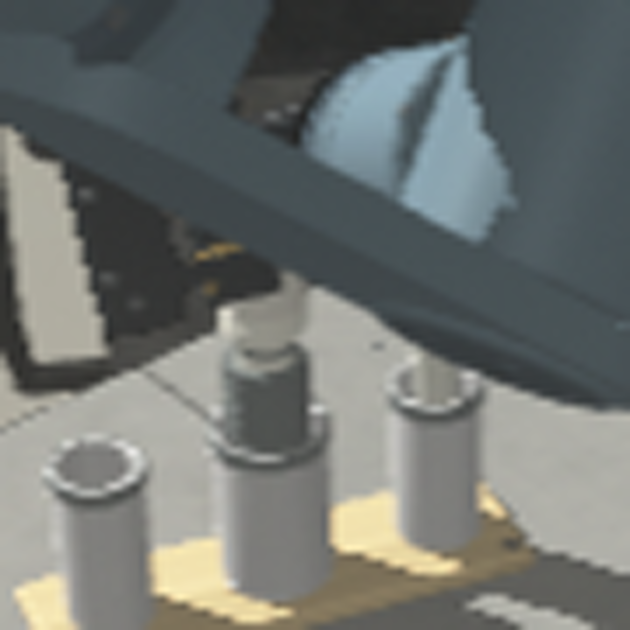

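Call:
{"api": "servo_tool", "payload": {
  "increments": "0 0 -0.01 0 0 0 0;0 0 -0.01 0 0 0 0;0 0 -0.01 0 0 0 0;0 0 -0.01 0 0 0 0;0 0 0 0 0 0 0"
}}

```text
t: 15.5
tcp_pos: [502.1, 119.2, 226.5]
ee_rot: [0.766, -0.159, 0.204, 0.589]
force: [0.1, 0.6, -0.5]
width: 0.362
```

Call:
{"api": "servo_tool", "payload": {
  "increments": "0 0 -0.003 0 0 0 0;0 0 -0.003 0 0 0 0;0 0 -0.003 0 0 0 0;0 0 -0.003 0 0 0 0;0 0 0 0 0 0 0"
}}

```text
t: 15.92
tcp_pos: [502.9, 119.1, 216.8]
ee_rot: [0.766, -0.16, 0.202, 0.589]
force: [0.6, 0.6, -0.7]
width: 0.362
```

Call:
{"api": "servo_tool", "payload": {
  "increments": "0 0 -0.002 0 0 0 0;0 0 -0.002 0 0 0 0;0 0 -0.002 0 0 0 0;0 0 -0.002 0 0 0 0;0 0 0 0 0 0 0"
}}

```text
t: 16.33
tcp_pos: [503.1, 119.0, 209.0]
ee_rot: [0.766, -0.16, 0.202, 0.588]
force: [0.8, 0.1, 0.0]
width: 0.358
```

Call:
{"api": "servo_tool", "payload": {
  "increments": "0 0 -0.002 0 0 0 0;0 0 -0.002 0 0 0 0;0 0 0 0 0 0 0"
}}

```text
t: 16.58
tcp_pos: [503.0, 119.1, 204.9]
ee_rot: [0.766, -0.16, 0.202, 0.588]
force: [-0.3, -0.4, 1.0]
width: 0.36
```

Run:
```python
from h import *
o,R=cur();T=o['tcp_pos'];A=T+155*R[:,0];print(o['t'],'axis pt',A,o['force'],R[:,2].round(3),R[:,1].round(3),o['joint_pos'].round(2))
```

```text
16.5833 axis pt [537.99932987 248.84486979 127.70051442] [-0.29985566 -0.41646792  1.04732253] [0.122 0.483 0.867] [-0.967  0.256 -0.007] [-0.26  0.41  2.    1.21  1.19  2.37]
```

Call:
{"api": "servo_tool", "payload": {
  "increments": "0 0 -0.0015 0 0 0 0;0 0 -0.0015 0 0 0 0"
}}

```text
t: 16.75
tcp_pos: [503.0, 119.0, 201.9]
ee_rot: [0.766, -0.16, 0.202, 0.588]
force: [0.2, -0.1, 1.0]
width: 0.359
```

Call:
{"api": "servo_tool", "payload": {
  "increments": "0 0 -0.0015 0 0 0 0;0 0 -0.0015 0 0 0 0"
}}

```text
t: 16.92
tcp_pos: [503.7, 119.3, 200.5]
ee_rot: [0.767, -0.159, 0.2, 0.589]
force: [-3.5, -1.1, 19.8]
width: 0.359
```

Call:
{"api": "servo_tool", "payload": {
  "increments": "0 0 -0.0015 0 0 0 0;0 0 -0.0015 0 0 0 0"
}}

```text
t: 17.08
tcp_pos: [504.4, 119.5, 199.4]
ee_rot: [0.767, -0.158, 0.198, 0.59]
force: [-5.9, -1.7, 30.3]
width: 0.36
```

Run:
```python
from h import *
o,R=cur();print(o['t'],o['force'],o['wrist_torque'],R.round(3))
im=snapshot('side');cv2.imwrite('pics/side9d.png',cv2.resize(im[60:150,240:330],None,fx=7,fy=7,interpolation=cv2.INTER_CUBIC))
cv2.imwrite('pics/w9.png',snapshot('wrist'))
```

```text
17.0833 [-5.91495187 -1.7397055  30.25658143] [ 3.49980888 -0.052756    0.65254082] [[ 0.226 -0.967  0.117]
 [ 0.842  0.255  0.476]
 [-0.49  -0.009  0.872]]
```

View pics/side9d.png

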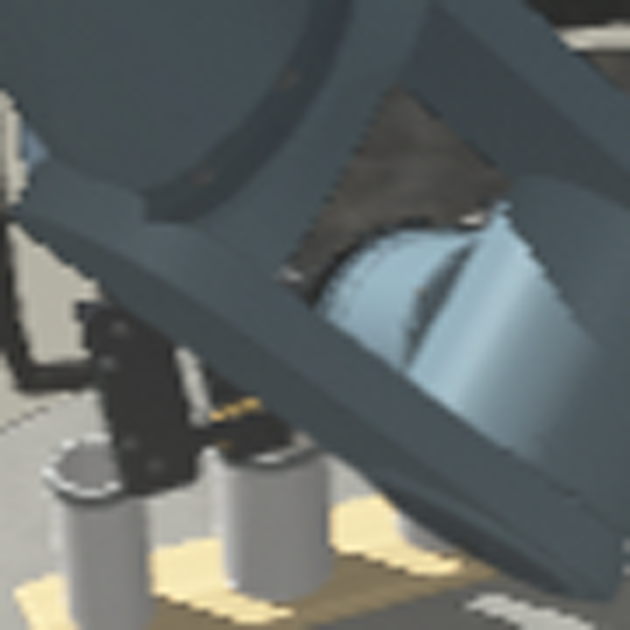

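View pics/w9.png

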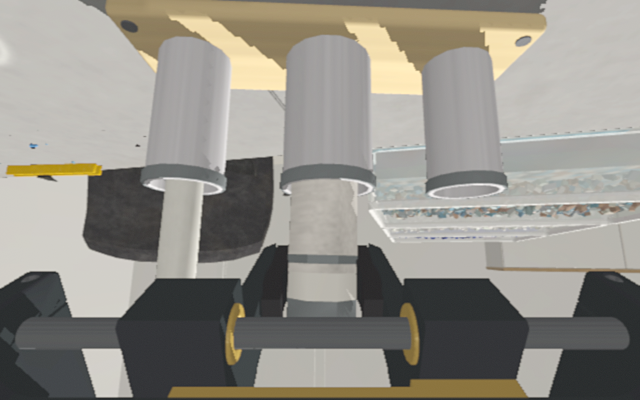

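Call:
{"api": "servo_tool", "payload": {
  "increments": "0 0 0.001 0 0 0 0;-0.001 0 0.001 0 0 0 0.55;0 0 0 0 0 0 0.55;0 0 0 0 0 0 0.55;0 0 0 0 0 0 0.55;0 0 0 0 0 0 0.55;-0.0012 -0.0043 0.0025 0 0 0 0.55;-0.0023 -0.0084 0.005 0 0 0 0.55;-0.0046 -0.0168 0.01 0 0 0 0.55;-0.0046 -0.0168 0.01 0 0 0 0.55;-0.0046 -0.0168 0.01 0 0 0 0.55;-0.0046 -0.0168 0.01 0 0 0 0.55;0 0 0 0 0 0 0.55"
}}

```text
t: 18.27
tcp_pos: [480.6, 36.4, 247.5]
ee_rot: [0.767, -0.161, 0.202, 0.587]
force: [-1.4, -0.5, 0.7]
width: 0.55
```

Run:
```python
from h import *
import pickle
o,R=cur();print(o['t'],o['force'],o['width'],o['tcp_pos'])
p=camera_params('wrist');im=snapshot('wrist');cv2.imwrite('pics/w10.png',im)
W=np.array([537,249.])
for zt in(15,82,145,153,163):print(zt,proj(p,[*W,zt]))
```

```text
18.2667 [-1.41831674 -0.53714818  0.6942575 ] 0.5496069458029722 [480.6102017   36.35861823 247.52378105]
15 (np.float64(325.5284242690179), np.float64(82.32833870714792))
82 (np.float64(324.8809502397818), np.float64(156.9421273725535))
145 (np.float64(324.207225203429), np.float64(234.58103675140094))
153 (np.float64(324.1166585947977), np.float64(245.01777628291956))
163 (np.float64(324.0017541859923), np.float64(258.2591618647339))
```

View pics/w10.png

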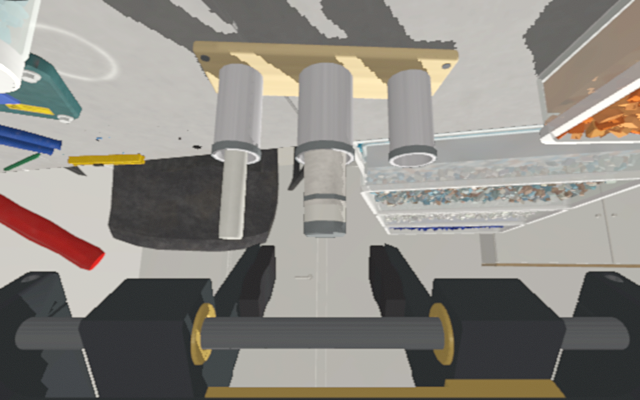

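```bash
cat >> h.py <<'E'
def path(R1,t,n=8,P=None,R=None,cap=None):
    o,Rc=cur();P=o['tcp_pos'] if P is None else P;R=Rc if R is None else R
    rv=Ro.from_matrix(R1@R.T).as_rotvec()
    for f in np.linspace(0,1,n+1):
        Rm=Ro.from_rotvec(rv*f).as_matrix()@R;T=P+(t-P)*f
        print(f.round(2),[x.round(2).tolist() for x in ik(Rm,T)],'tip',(T+Rm[:,0]*166).round(),'' if cap is None else (T+Rm[:,0]*160-Rm@cap).round())
E
python3 - <<'E'
from h import *
o,R=cur();print(o['joint_pos'].round(2))
P0=o['tcp_pos']+np.array([0,0,60])
R1=pickR(np.radians(52.3),np.radians(30))
ax=np.array([510,-31.5,11])
t=go(R1,ax-R1[:,0]*114,18,P0=P0)
path(R1,t,8,P0)
t=go(R1,ax-R1[:,0]*14,8); print(ik(R1,t))
for az in(60,75):
  Rf=finR(np.radians(az),np.radians(30));cl=None
  P2=t+[0,0,150];tf=np.array([466,270,260])-155*Rf[:,0];go(Rf,[466,270,260],20,off=155,P0=P2,R0=R1)
  path(Rf,tf,8,P2,R1,cap=-120*(R1.T@np.array([np.cos(np.radians(52.3)),np.sin(np.radians(52.3)),0])))
E
```

```text
[-0.45  0.28  2.04  1.07  1.34  2.39]
tcp [ 430.2 -134.8  237. ] d [-0.0503 -0.1721 -0.0697] rv [-0.915  -1.8253  1.9971] ang 163.6 per row [-0.0028  -0.00956 -0.00387] [-0.05083 -0.1014   0.11095]
0.0 [[-0.45, 0.16, 2.03, 1.04, 1.41, 2.51]] tip [519. 176. 224.] 
0.12 [[-0.48, 0.18, 2.0, 0.93, 1.46, 2.17]] tip [498. 152. 206.] 
0.25 [[-0.51, 0.19, 1.99, 0.81, 1.48, 1.83]] tip [480. 124. 186.] 
0.38 [[-0.53, 0.19, 1.98, 0.7, 1.45, 1.49]] tip [468.  92. 165.] 
0.5 [[-0.56, 0.19, 1.98, 0.61, 1.4, 1.14]] tip [461.  58. 145.] 
0.62 [[-0.59, 0.17, 2.0, 0.55, 1.32, 0.78]] tip [460.  23. 126.] 
0.75 [[-0.63, 0.16, 2.03, 0.52, 1.22, 0.41]] tip [463. -10. 111.] 
0.88 [[-0.68, 0.14, 2.06, 0.54, 1.12, 0.01]] tip [471. -42. 100.] 
1.0 [[-0.74, 0.14, 2.09, 0.61, 1.05, -0.43]] tip [481. -69.  93.] 
tcp [460.8 -95.2 150.4] d [-0.0198 -0.1326 -0.0963] rv [-0.915  -1.8253  1.9971] ang 163.6 per row [-0.00247 -0.01657 -0.01204] [-0.11438 -0.22816  0.24963]
[array([-0.62050005,  0.36709551,  2.06450662,  0.73720608,  0.8379589 ,
       -0.50257647])]
tcp [398.9 153.8 337.5] d [-0.0619  0.2489  0.0371] r
[... 1047 characters left out ...]
]] tip [512. -30. 157.] [583.  63. 162.]
0.12 [[-0.56, 0.04, 2.02, 0.54, 1.19, 0.18]] tip [492.   6. 159.] [584.  77. 155.]
0.25 [[-0.51, 0.04, 2.02, 0.53, 1.28, 0.58]] tip [474.  45. 166.] [579.  93. 146.]
0.38 [[-0.46, 0.04, 2.01, 0.57, 1.36, 0.94]] tip [460.  86. 177.] [567. 111. 137.]
0.5 [[-0.43, 0.05, 2.02, 0.65, 1.41, 1.3]] tip [451. 129. 192.] [550. 134. 129.]
0.62 [[-0.39, 0.04, 2.04, 0.75, 1.44, 1.64]] tip [448. 171. 208.] [529. 162. 124.]
0.75 [[-0.35, 0.03, 2.07, 0.87, 1.43, 1.98]] tip [450. 211. 225.] [507. 195. 124.]
0.88 [[-0.31, 0.0, 2.11, 0.99, 1.39, 2.32]] tip [458. 247. 241.] [485. 232. 128.]
1.0 [[-0.25, -0.03, 2.15, 1.12, 1.3, 2.66]] tip [468. 279. 254.] [467. 274. 137.]
```

Call:
{"api": "servo_tool", "payload": {
  "increments": "0 0 0.02 0 0 0 0.6;0 0 0.02 0 0 0 0.6;0 0 0.02 0 0 0 0.6;-0.0021 -0.0072 -0.0029 -0.0381 -0.0761 0.0832 0.6;-0.0021 -0.0072 -0.0029 -0.0381 -0.0761 0.0832 0.6;-0.0021 -0.0072 -0.0029 -0.0381 -0.0761 0.0832 0.6;-0.0021 -0.0072 -0.0029 -0.0381 -0.0761 0.0832 0.6;-0.0021 -0.0072 -0.0029 -0.0381 -0.0761 0.0832 0.6;-0.0021 -0.0072 -0.0029 -0.0381 -0.0761 0.0832 0.6;-0.0021 -0.0072 -0.0029 -0.0381 -0.0761 0.0832 0.6;-0.0021 -0.0072 -0.0029 -0.0381 -0.0761 0.0832 0.6;-0.0021 -0.0072 -0.0029 -0.0381 -0.0761 0.0832 0.6;-0.0021 -0.0072 -0.0029 -0.0381 -0.0761 0.0832 0.6;-0.0021 -0.0072 -0.0029 -0.0381 -0.0761 0.0832 0.6;-0.0021 -0.0072 -0.0029 -0.0381 -0.0761 0.0832 0.6"
}}

```text
t: 19.57
tcp_pos: [454.7, -47.0, 270.1]
ee_rot: [0.358, -0.621, -0.119, 0.686]
force: [0.1, -0.7, 0.0]
width: 0.6
```

Call:
{"api": "servo_tool", "payload": {
  "increments": "-0.0021 -0.0072 -0.0029 -0.0381 -0.0761 0.0832 0.6;-0.0021 -0.0072 -0.0029 -0.0381 -0.0761 0.0832 0.6;-0.0021 -0.0072 -0.0029 -0.0381 -0.0761 0.0832 0.6;-0.0021 -0.0072 -0.0029 -0.0381 -0.0761 0.0832 0.6;-0.0021 -0.0072 -0.0029 -0.0381 -0.0761 0.0832 0.6;-0.0021 -0.0072 -0.0029 -0.0381 -0.0761 0.0832 0.6;-0.0021 -0.0072 -0.0029 -0.0381 -0.0761 0.0832 0.6;-0.0021 -0.0072 -0.0029 -0.0381 -0.0761 0.0832 0.6;-0.0021 -0.0072 -0.0029 -0.0381 -0.0761 0.0832 0.6;-0.0021 -0.0072 -0.0029 -0.0381 -0.0761 0.0832 0.6;-0.0021 -0.0072 -0.0029 -0.0381 -0.0761 0.0832 0.6;-0.0021 -0.0072 -0.0029 -0.0381 -0.0761 0.0832 0.6;0 0 0 0 0 0 0.6;0 0 0 0 0 0 0.6"
}}

```text
t: 20.73
tcp_pos: [429.5, -133.2, 235.6]
ee_rot: [0.219, 0.778, 0.38, -0.45]
force: [-0.4, -0.2, 0.3]
width: 0.598
```

Run:
```python
from h import *
import pickle
o,R=cur();print(o['t'],o['joint_pos'].round(3),o['tcp_pos'].round(1))
p=camera_params('wrist');im=snapshot('wrist');cv2.imwrite('pics/w11.png',im);pickle.dump(p,open('w11.pkl','wb'))
R1=pickR(np.radians(52.3),np.radians(30))
go(R1,np.array([510,-31.5,11])-R1[:,0]*14,8)
for X in([494,-52,11],[579.6,59,11],[510,-31.5,11]):print(proj(p,X))
```

```text
20.7333 [-0.738  0.142  2.097  0.616  1.04  -0.43 ] [ 429.5 -133.2  235.6]
tcp [460.8 -95.2 150.4] d [ 0.0311  0.0379 -0.0854] rv [-0.0005 -0.001   0.0049] ang 0.3 per row [ 0.00389  0.00474 -0.01067] [-7.0e-05 -1.2e-04  6.1e-04]
(np.float64(323.07170735496777), np.float64(234.88159866531677))
(np.float64(321.90208280354636), np.float64(75.21911657191855))
(np.float64(323.02255625382344), np.float64(202.6230031827709))
```

View pics/w11.png

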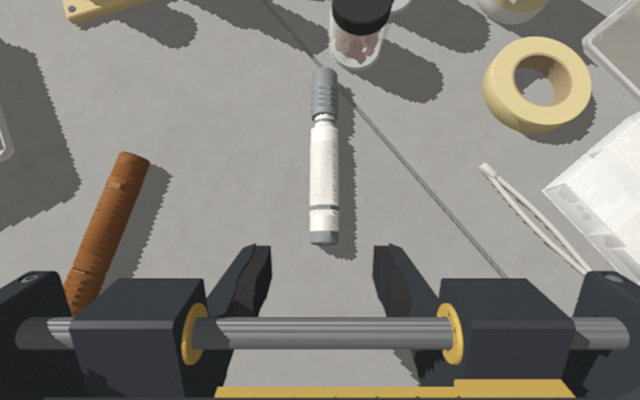

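Call:
{"api": "servo_tool", "payload": {
  "increments": "0.0039 0.0047 -0.0107 0 0 0 0.6;0.0039 0.0047 -0.0107 0 0 0 0.6;0.0039 0.0047 -0.0107 0 0 0 0.6;0.0039 0.0047 -0.0107 0 0 0 0.6;0.0039 0.0047 -0.0107 0 0 0 0.6;0.0039 0.0047 -0.0107 0 0 0 0.6;0.0039 0.0047 -0.0107 0 0 0 0.6;0.0039 0.0047 -0.0104 0 0 0 0.6;0 0 0 0 0 0 0.6;0 0 0 0 0 0 0;0 0 0 0 0 0 0;0 0 0 0 0 0 0;0 0 0 0 0 0 0;0 0 0 0 0 0 0;0 0 0 0 0 0 0;0 0 0 0 0 0 0;0 0 0 0 0 0 0;0 0 0 0 0 0 0"
}}

```text
t: 22.28
tcp_pos: [461.1, -96.3, 151.2]
ee_rot: [0.221, 0.778, 0.38, -0.448]
force: [-3.9, -1.8, 6.6]
width: 0.241
```

Run:
```python
from h import *
o,R=cur();T=o['tcp_pos'];print(o['t'],o['width'],o['force'],T.round(1),R.round(3))
s=(11-T[2])/R[2,0];print('axis at x=',s,(T+s*R[:,0]).round(1))
cv2.imwrite('pics/w12.png',snapshot('wrist'))
```

```text
22.2833 0.241008728522262 [-3.93833268 -1.77660604  6.62915061] [461.1 -96.3 151.2] [[ 0.309  0.79  -0.53 ]
 [ 0.393 -0.613 -0.685]
 [-0.866  0.003 -0.5  ]]
axis at x= 161.86078082994578 [511.  -32.6  11. ]
```

View pics/w12.png

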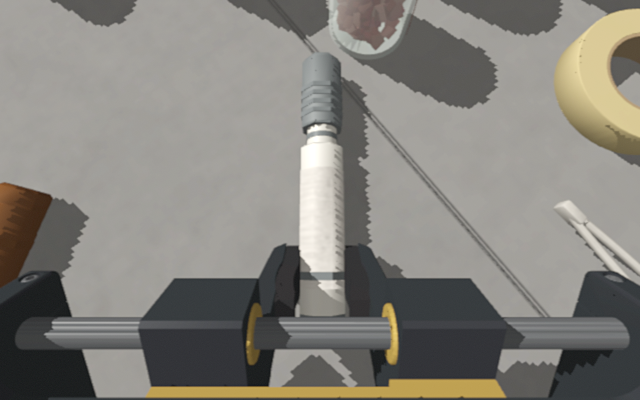

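Call:
{"api": "servo_tool", "payload": {
  "increments": "0 0 0 0 0 0 0;0 0 0.01 0 0 0 0;0 0 0.03 0 0 0 0;0 0 0.035 0 0 0 0;0 0 0.035 0 0 0 0;0 0 0.035 0 0 0 0;0 0 0.025 0 0 0 0;0 0 0 0 0 0 0"
}}

```text
t: 23.0
tcp_pos: [462.4, -96.8, 326.7]
ee_rot: [0.225, 0.779, 0.378, -0.446]
force: [1.0, -1.1, -0.3]
width: 0.241
```

Run:
```python
from h import *
o,R=cur();T=o['tcp_pos'];print(o['t'],o['width'],o['force'],T.round(1),o['joint_pos'].round(2))
cv2.imwrite('pics/w13.png',snapshot('wrist'))
Rf=finR(np.radians(75),np.radians(30));t=go(Rf,[468,271,270],26,off=162)
path(Rf,t,6,cap=-120*(R.T@np.array([np.cos(np.radians(52.3)),np.sin(np.radians(52.3)),0])))
```

```text
23.0 0.2407994590555944 [ 1.04293913 -1.07855872 -0.34046628] [462.4 -96.8 326.7] [-0.62  0.    2.02  0.58  1.16 -0.21]
tcp [431.7 135.5 351. ] d [-0.03    0.2319  0.027 ] rv [ 0.919   1.8289 -2.0084] ang 164.3 per row [-0.00115  0.00892  0.00104] [ 0.03534  0.07034 -0.07725]
0.0 [[-0.62, 0.0, 2.02, 0.58, 1.16, -0.21]] tip [514. -32. 180.] [585.  61. 185.]
0.17 [[-0.54, 0.0, 2.01, 0.52, 1.26, 0.34]] tip [487.  15. 183.] [585.  80. 174.]
0.33 [[-0.48, 0.01, 2.0, 0.55, 1.37, 0.85]] tip [465.  69. 193.] [573. 101. 160.]
0.5 [[-0.43, 0.02, 2.01, 0.64, 1.45, 1.32]] tip [452. 125. 210.] [551. 130. 147.]
0.67 [[-0.38, 0.01, 2.04, 0.78, 1.47, 1.78]] tip [448. 181. 230.] [522. 168. 140.]
0.83 [[-0.33, -0.02, 2.08, 0.94, 1.44, 2.23]] tip [455. 231. 251.] [493. 215. 141.]
1.0 [[-0.26, -0.06, 2.14, 1.1, 1.33, 2.69]] tip [469. 274. 268.] [468. 269. 151.]
```

View pics/w13.png

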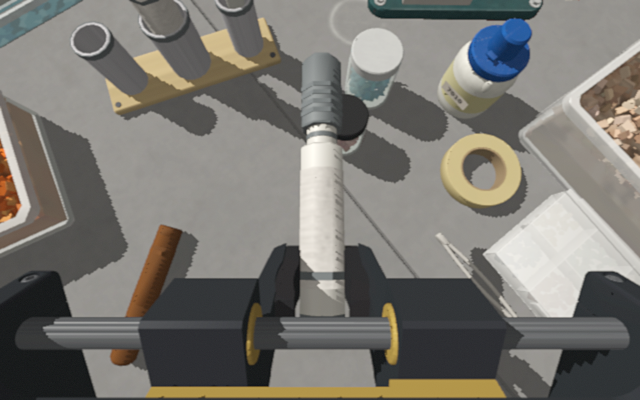

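Grip is firm and unchanged. Moving over the narrow tube.

Call:
{"api": "servo_tool", "payload": {
  "increments": "-0.0012 0.0089 0.001 0.0353 0.0703 -0.0772 0;-0.0012 0.0089 0.001 0.0353 0.0703 -0.0772 0;-0.0012 0.0089 0.001 0.0353 0.0703 -0.0772 0;-0.0012 0.0089 0.001 0.0353 0.0703 -0.0772 0;-0.0012 0.0089 0.001 0.0353 0.0703 -0.0772 0;-0.0012 0.0089 0.001 0.0353 0.0703 -0.0772 0;-0.0012 0.0089 0.001 0.0353 0.0703 -0.0772 0;-0.0012 0.0089 0.001 0.0353 0.0703 -0.0772 0;-0.0012 0.0089 0.001 0.0353 0.0703 -0.0772 0;-0.0012 0.0089 0.001 0.0353 0.0703 -0.0772 0;-0.0012 0.0089 0.001 0.0353 0.0703 -0.0772 0;-0.0012 0.0089 0.001 0.0353 0.0703 -0.0772 0;-0.0012 0.0089 0.001 0.0353 0.0703 -0.0772 0;-0.0012 0.0089 0.001 0.0353 0.0703 -0.0772 0;-0.0012 0.0089 0.001 0.0353 0.0703 -0.0772 0;-0.0012 0.0089 0.001 0.0353 0.0703 -0.0772 0"
}}

```text
t: 24.38
tcp_pos: [441.0, 47.0, 335.3]
ee_rot: [0.484, -0.531, -0.039, 0.695]
force: [0.9, 0.1, -0.8]
width: 0.248
```

Call:
{"api": "servo_tool", "payload": {
  "increments": "-0.0012 0.0089 0.001 0.0353 0.0703 -0.0772 0;-0.0012 0.0089 0.001 0.0353 0.0703 -0.0772 0;-0.0012 0.0089 0.001 0.0353 0.0703 -0.0772 0;-0.0012 0.0089 0.001 0.0353 0.0703 -0.0772 0;-0.0012 0.0089 0.001 0.0353 0.0703 -0.0772 0;-0.0012 0.0089 0.001 0.0353 0.0703 -0.0772 0;-0.0012 0.0089 0.001 0.0353 0.0703 -0.0772 0;-0.0012 0.0089 0.001 0.0353 0.0703 -0.0772 0;-0.0012 0.0089 0.001 0.0353 0.0703 -0.0772 0;-0.0012 0.0089 0.001 0.0353 0.0703 -0.0772 0;0 0 0 0 0 0 0;0 0 0 0 0 0 0"
}}

```text
t: 25.38
tcp_pos: [429.0, 135.7, 345.6]
ee_rot: [0.767, -0.158, 0.206, 0.587]
force: [0.4, -1.0, -0.1]
width: 0.246
```

Run:
```python
from h import *
o,R=cur();T=o['tcp_pos'];print(o['t'],o['width'],T.round(1),o['joint_pos'].round(2),'axis',(T+162*R[:,0]).round(1),R.round(3))
Rf=finR(np.radians(75),np.radians(30));go(Rf,[467,271,270],26,off=162)
cv2.imwrite('pics/w14.png',snapshot('wrist'))
im=snapshot('side');cv2.imwrite('pics/side14d.png',cv2.resize(im[40:150,220:330],None,fx=6,fy=6,interpolation=cv2.INTER_CUBIC))
```

```text
25.3833 0.24611780379061057 [429.  135.7 345.6] [-0.27 -0.05  2.15  1.11  1.32  2.67] axis [465.7 270.9 264.4] [[ 0.227 -0.965  0.13 ]
 [ 0.835  0.261  0.484]
 [-0.501 -0.001  0.865]]
tcp [430.7 135.5 351. ] d [ 0.0017 -0.0002  0.0054] rv [0.0018 0.0009 0.0024] ang 0.2 per row [ 7.0e-05 -1.0e-05  2.1e-04] [7.e-05 3.e-05 9.e-05]
```

View pics/side14d.png

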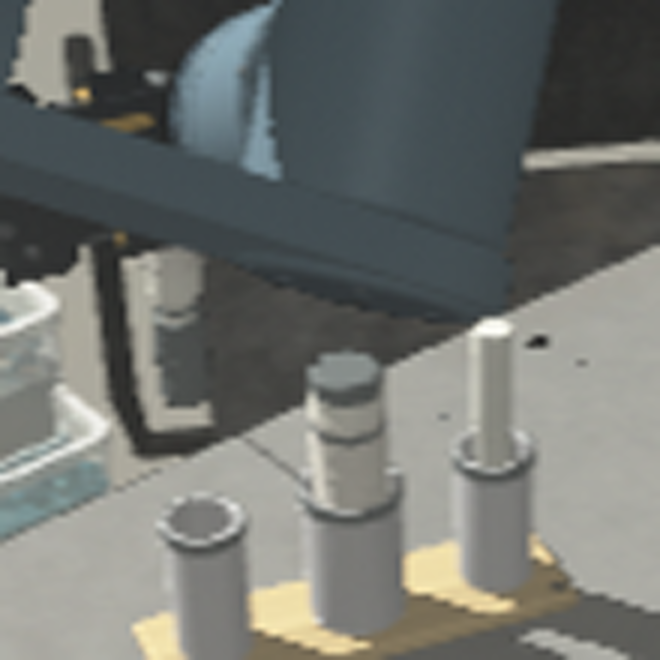

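View pics/w14.png

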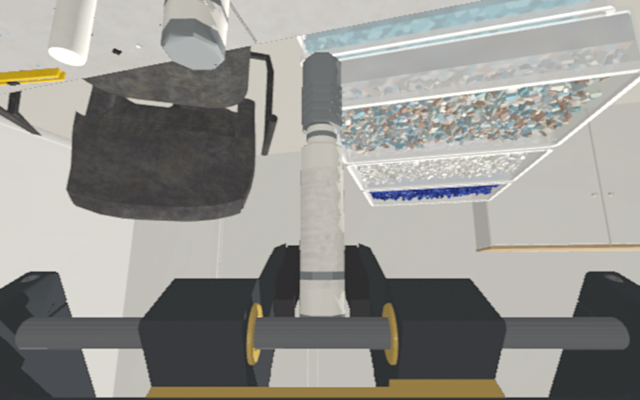

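Call:
{"api": "servo_tool", "payload": {
  "increments": "0.0033 -0.0006 -0.01 0 0 0 0;0 0 -0.02 0 0 0 0;0 0 -0.02 0 0 0 0;0 0 -0.005 0 0 0 0;0 0 0 0 0 0 0;0 0 0 0 0 0 0"
}}

```text
t: 25.98
tcp_pos: [433.3, 134.5, 291.9]
ee_rot: [0.768, -0.157, 0.206, 0.586]
force: [-0.9, -0.1, -0.3]
width: 0.248
```

Run:
```python
from h import *
o,R=cur();T=o['tcp_pos'];print(o['t'],o['force'],T.round(1),'axis',(T+162*R[:,0]).round(1))
im=snapshot('side');cv2.imwrite('pics/side15d.png',cv2.resize(im[80:150,230:300],None,fx=8,fy=8,interpolation=cv2.INTER_CUBIC))
```

```text
25.9833 [-0.85202879 -0.1258554  -0.34675868] [433.3 134.5 291.9] axis [470.4 269.8 210.9]
```

View pics/side15d.png

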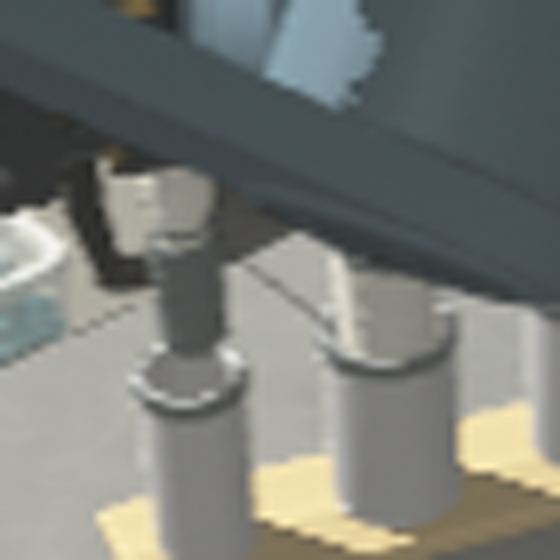

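Call:
{"api": "servo_tool", "payload": {
  "increments": "-0.0008 0.0004 -0.005 0 0 0 0;0 0 -0.005 0 0 0 0;0 0 -0.006 0 0 0 0;0 0 0 0 0 0 0"
}}

```text
t: 26.37
tcp_pos: [431.8, 135.3, 274.8]
ee_rot: [0.768, -0.157, 0.206, 0.586]
force: [-0.5, 0.6, -0.2]
width: 0.244
```

Run:
```python
from h import *
o,R=cur();T=o['tcp_pos'];print(o['t'],o['force'],T.round(1),'axis',(T+162*R[:,0]).round(1))
im=snapshot('side');cv2.imwrite('pics/side16d.png',cv2.resize(im[80:150,230:300],None,fx=8,fy=8,interpolation=cv2.INTER_CUBIC))
```

```text
26.3667 [-0.50018577  0.63010931 -0.21710549] [431.8 135.3 274.8] axis [468.8 270.5 193.7]
```

View pics/side16d.png

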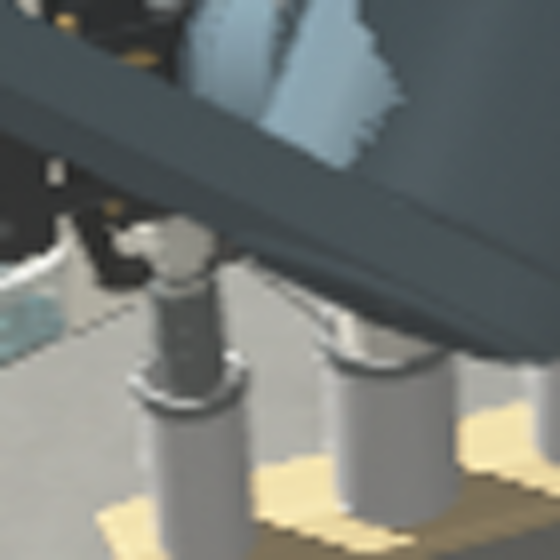

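Call:
{"api": "servo_tool", "payload": {
  "increments": "0 0 -0.009 0 0 0 0;0 0 -0.009 0 0 0 0;0 0 -0.009 0 0 0 0;0 0 -0.009 0 0 0 0;0 0 0 0 0 0 0"
}}

```text
t: 26.83
tcp_pos: [431.4, 135.3, 237.6]
ee_rot: [0.768, -0.156, 0.207, 0.586]
force: [-0.9, 0.2, -1.5]
width: 0.244
```

Call:
{"api": "servo_tool", "payload": {
  "increments": "0 0 -0.003 0 0 0 0;0 0 -0.003 0 0 0 0;0 0 -0.003 0 0 0 0;0 0 0 0 0 0 0"
}}

```text
t: 27.17
tcp_pos: [432.2, 135.2, 230.3]
ee_rot: [0.768, -0.157, 0.206, 0.586]
force: [-0.0, -0.2, -1.0]
width: 0.244
```

Call:
{"api": "servo_tool", "payload": {
  "increments": "0 0 -0.002 0 0 0 0;0 0 -0.002 0 0 0 0;0 0 0 0 0 0 0"
}}

```text
t: 27.42
tcp_pos: [432.2, 135.2, 226.5]
ee_rot: [0.768, -0.158, 0.206, 0.586]
force: [0.1, -0.5, -0.4]
width: 0.247
```

Call:
{"api": "servo_tool", "payload": {
  "increments": "0 0 -0.002 0 0 0 0;0 0 -0.002 0 0 0 0;0 0 0 0 0 0 0"
}}

```text
t: 27.67
tcp_pos: [432.1, 135.2, 222.4]
ee_rot: [0.768, -0.157, 0.206, 0.586]
force: [0.1, 0.4, -0.9]
width: 0.244
```

Call:
{"api": "servo_tool", "payload": {
  "increments": "0 0 -0.002 0 0 0 0;0 0 -0.002 0 0 0 0"
}}

```text
t: 27.83
tcp_pos: [432.3, 135.2, 218.6]
ee_rot: [0.768, -0.158, 0.205, 0.586]
force: [0.1, -0.1, -0.2]
width: 0.244
```

Call:
{"api": "servo_tool", "payload": {
  "increments": "0 0 -0.0015 0 0 0 0;0 0 -0.0015 0 0 0 0"
}}

```text
t: 28.0
tcp_pos: [432.2, 135.2, 215.5]
ee_rot: [0.768, -0.158, 0.206, 0.586]
force: [0.7, -0.6, 0.1]
width: 0.243
```

Call:
{"api": "servo_tool", "payload": {
  "increments": "0 0 -0.0015 0 0 0 0;0 0 -0.0015 0 0 0 0"
}}

```text
t: 28.17
tcp_pos: [432.3, 135.2, 212.7]
ee_rot: [0.768, -0.157, 0.205, 0.586]
force: [-0.3, -0.8, 1.9]
width: 0.245
```

Call:
{"api": "servo_tool", "payload": {
  "increments": "0 0 -0.0015 0 0 0 0"
}}

```text
t: 28.25
tcp_pos: [432.3, 135.2, 211.2]
ee_rot: [0.768, -0.157, 0.205, 0.586]
force: [-1.0, -0.1, 0.7]
width: 0.244
```

Call:
{"api": "servo_tool", "payload": {
  "increments": "0 0 -0.0015 0 0 0 0"
}}

```text
t: 28.33
tcp_pos: [432.3, 135.2, 209.7]
ee_rot: [0.768, -0.158, 0.205, 0.586]
force: [-0.3, -0.1, 1.4]
width: 0.246
```

Call:
{"api": "servo_tool", "payload": {
  "increments": "0 0 -0.0015 0 0 0 0"
}}

```text
t: 28.42
tcp_pos: [432.4, 135.2, 208.4]
ee_rot: [0.768, -0.157, 0.205, 0.586]
force: [0.1, -0.6, 3.5]
width: 0.247
```

Call:
{"api": "servo_tool", "payload": {
  "increments": "0 0 -0.0015 0 0 0 0"
}}

```text
t: 28.5
tcp_pos: [432.4, 135.2, 206.9]
ee_rot: [0.768, -0.157, 0.205, 0.586]
force: [0.3, 1.1, 2.7]
width: 0.244
```

Call:
{"api": "servo_tool", "payload": {
  "increments": "0 0 -0.0015 0 0 0 0"
}}

```text
t: 28.58
tcp_pos: [432.2, 135.2, 205.0]
ee_rot: [0.768, -0.158, 0.206, 0.586]
force: [0.6, 0.2, -0.2]
width: 0.247
```

Call:
{"api": "servo_tool", "payload": {
  "increments": "0 0 -0.0015 0 0 0 0"
}}

```text
t: 28.67
tcp_pos: [432.2, 135.2, 203.4]
ee_rot: [0.768, -0.158, 0.206, 0.586]
force: [0.0, 0.1, 1.6]
width: 0.246
```

Call:
{"api": "servo_tool", "payload": {
  "increments": "0 0 -0.0015 0 0 0 0"
}}

```text
t: 28.75
tcp_pos: [432.6, 135.2, 202.7]
ee_rot: [0.768, -0.157, 0.205, 0.586]
force: [0.1, -0.3, 12.9]
width: 0.246
```

Call:
{"api": "servo_tool", "payload": {
  "increments": "0 0 -0.001 0 0 0 0"
}}

```text
t: 28.83
tcp_pos: [432.9, 135.3, 202.3]
ee_rot: [0.768, -0.157, 0.204, 0.586]
force: [-0.4, -1.0, 17.5]
width: 0.244
```

Call:
{"api": "servo_tool", "payload": {
  "increments": "0 0 -0.001 0 0 0 0;0 0 0 0 0 0 0"
}}

```text
t: 29.0
tcp_pos: [433.3, 135.4, 202.0]
ee_rot: [0.769, -0.156, 0.203, 0.586]
force: [-2.7, -2.0, 18.2]
width: 0.243
```

Call:
{"api": "servo_tool", "payload": {
  "increments": "0 0 0.001 0 0 0 0;0 0 0.001 0 0 0 0.45;0 0 0 0 0 0 0.45;0 0 0 0 0 0 0.45;0 0 0 0 0 0 0.45;0 0 0 0 0 0 0.45;-0.0012 -0.0043 0.0025 0 0 0 0.45;-0.0023 -0.0084 0.005 0 0 0 0.45;-0.0046 -0.0168 0.01 0 0 0 0.45;-0.0046 -0.0168 0.01 0 0 0 0.45;-0.0046 -0.0168 0.01 0 0 0 0.45;-0.0046 -0.0168 0.01 0 0 0 0.45;0 0 0 0 0 0 0.45"
}}

```text
t: 30.08
tcp_pos: [410.8, 52.7, 251.5]
ee_rot: [0.769, -0.159, 0.205, 0.584]
force: [0.5, -0.7, 0.3]
width: 0.454
```

Run:
```python
from h import *
o,R=cur();print(o['t'],o['force'],o['width'],o['tcp_pos'])
p=camera_params('wrist');im=snapshot('wrist');cv2.imwrite('pics/w17.png',im)
for W in([469,270.5],[537.7,249]):
  for zt in(82,145,155,163):print(zt,proj(p,[*W,zt]))
im=snapshot('side');cv2.imwrite('pics/side17d.png',cv2.resize(im[60:160,220:340],None,fx=6,fy=6,interpolation=cv2.INTER_CUBIC))
```

```text
30.0833 [ 0.48665203 -0.70210932  0.30782422] 0.45366374438435486 [410.79479498  52.69898015 251.4513324 ]
82 (np.float64(325.3054910321552), np.float64(155.47963894595767))
145 (np.float64(325.1253178797237), np.float64(231.0238100978463))
155 (np.float64(325.0950142945247), np.float64(243.72969438692417))
163 (np.float64(325.07041277608755), np.float64(254.04477903924047))
82 (np.float64(238.27281431028766), np.float64(154.12327083013628))
145 (np.float64(233.60918770496886), np.float64(230.29516345792499))
155 (np.float64(232.82439475201184), np.float64(243.11333472393355))
163 (np.float64(232.187185127483), np.float64(253.52099966126914))
```

View pics/w17.png

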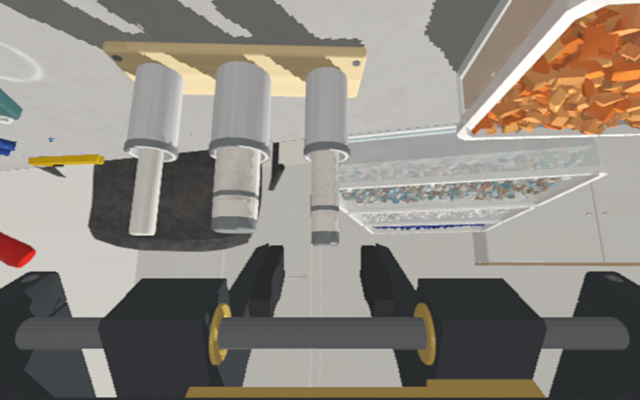

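View pics/side17d.png

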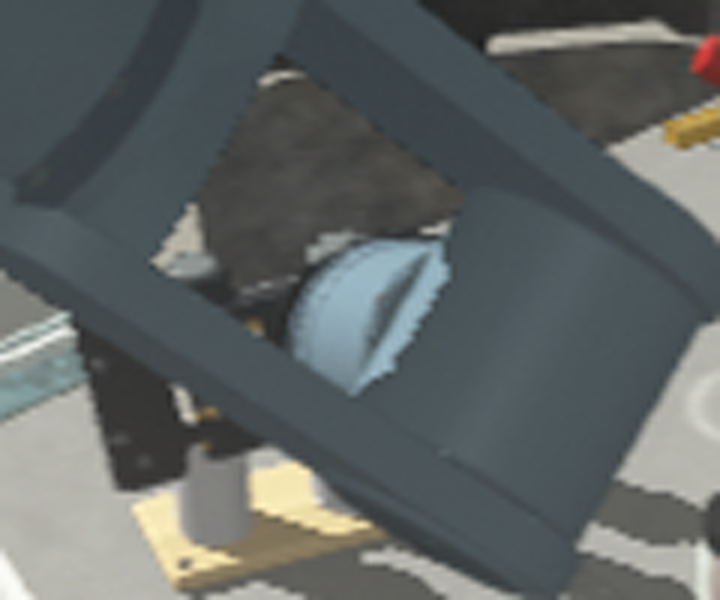

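Run:
```python
import cv2
im=cv2.imread('pics/w17.png');cv2.imwrite('pics/w17c.png',cv2.resize(im[120:260,120:360],None,fx=3.3,fy=3.3,interpolation=cv2.INTER_CUBIC))
```

```text
(no output)
```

View pics/w17c.png

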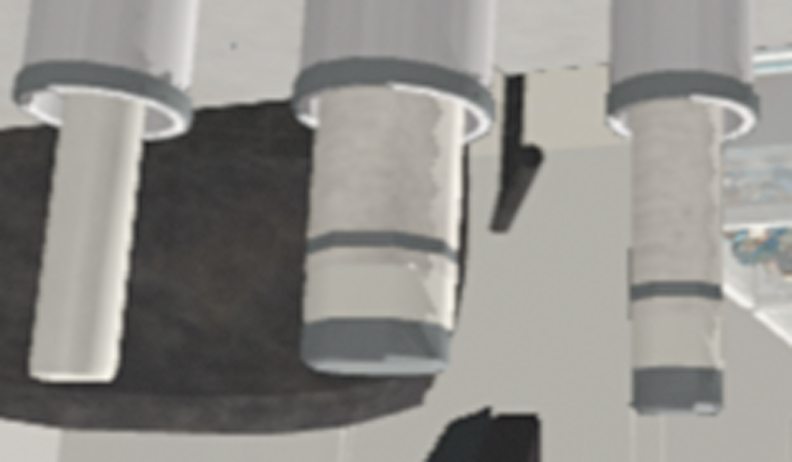

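Call:
{"api": "servo_tool", "payload": {
  "increments": "-0.01 -0.03 0.02 0 0 0 0.45;-0.01 -0.03 0.02 0 0 0 0.45;-0.01 -0.03 0.02 0 0 0 0.45;-0.01 -0.03 0.02 0 0 0 0.45;-0.01 -0.03 0.02 0 0 0 0.45;-0.01 -0.03 0.02 0 0 0 0.45;0 0 0 0 0 0 0.45;0 0 0 0 0 0 0.45"
}}

```text
t: 30.85
tcp_pos: [350.5, -125.6, 370.0]
ee_rot: [0.769, -0.158, 0.206, 0.585]
force: [0.4, 0.5, -0.6]
width: 0.446
```

Run:
```python
from h import *
o,R=cur();print(o['t'],o['tcp_pos'],o['joint_pos'].round(2))
cv2.imwrite('pics/top18.png',snapshot('top'))
cv2.imwrite('pics/side18.png',snapshot('side'))
im=cv2.imread('pics/side18.png');cv2.imwrite('pics/side18d.png',cv2.resize(im[60:160,220:340],None,fx=6,fy=6,interpolation=cv2.INTER_CUBIC))
ps=camera_params('side')
for W,h in(([469,270.5],155),([537.7,249],145),([607,227.5],147)):
  for z in (82,h,h+6,h+12):print(z,proj(ps,[*W,z]))
```

```text
30.85 [ 350.47945254 -125.57865226  369.95761182] [-0.96 -0.09  2.12  0.77  1.84  2.37]
82 (np.float64(252.66073041770758), np.float64(126.62340453329124))
155 (np.float64(250.229763801613), np.float64(103.91385161802259))
161 (np.float64(250.0209176259109), np.float64(101.96285679692622))
167 (np.float64(249.81063109235052), np.float64(99.99840647101867))
82 (np.float64(277.4197542724378), np.float64(120.67066513164808))
145 (np.float64(276.24005417971165), np.float64(101.31611078800806))
151 (np.float64(276.12336464756766), np.float64(99.40166328974948))
157 (np.float64(276.0058890735134), np.float64(97.47431972497239))
82 (np.float64(301.5164274246456), np.float64(114.83790344345398))
147 (np.float64(301.1782608311285), np.float64(94.98835646252444))
153 (np.float64(301.1458259120464), np.float64(93.084506518486))
159 (np.float64(301.113176111067), np.float64(91.16804353579211))
```

View pics/side18d.png

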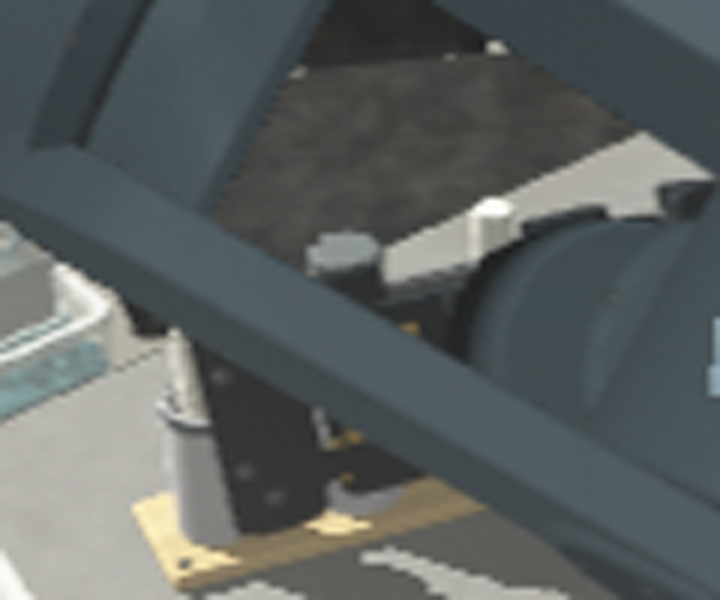

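View pics/top18.png

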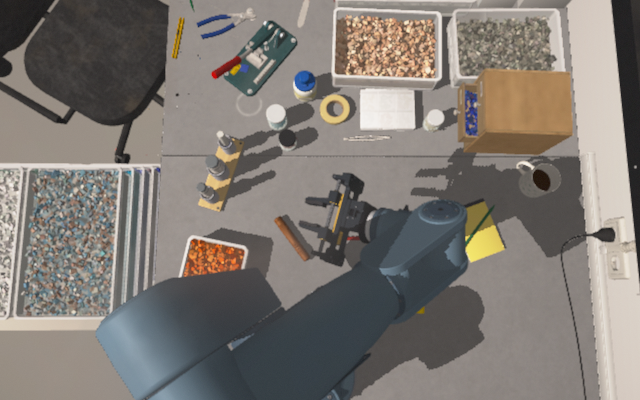

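Call:
{"api": "servo_tool", "payload": {
  "increments": "-0.005 -0.03 0.02 0 0 0 0.45;-0.005 -0.03 0.02 0 0 0 0.45;-0.005 -0.03 0.02 0 0 0 0.45;-0.005 -0.03 0.02 0 0 0 0.45;-0.005 -0.03 0.02 0 0 0 0.45;-0.005 -0.03 0.02 0 0 0 0.45;0 0 0 0 0 0 0.45;0 0 0 0 0 0 0.45"
}}

```text
t: 31.62
tcp_pos: [321.0, -304.6, 488.7]
ee_rot: [0.768, -0.157, 0.205, 0.586]
force: [0.7, 0.6, 0.1]
width: 0.446
```

Run:
```python
from h import *
o,R=cur();print(o['t'],o['tcp_pos'],o['joint_pos'].round(2))
im=snapshot('side');cv2.imwrite('pics/side19.png',im);cv2.imwrite('pics/side19d.png',cv2.resize(im[60:160,220:340],None,fx=6,fy=6,interpolation=cv2.INTER_CUBIC))
```

```text
31.6167 [ 321.02976467 -304.58153137  488.70830855] [-1.21  0.03  1.75  0.68  2.19  2.36]
```

View pics/side19d.png

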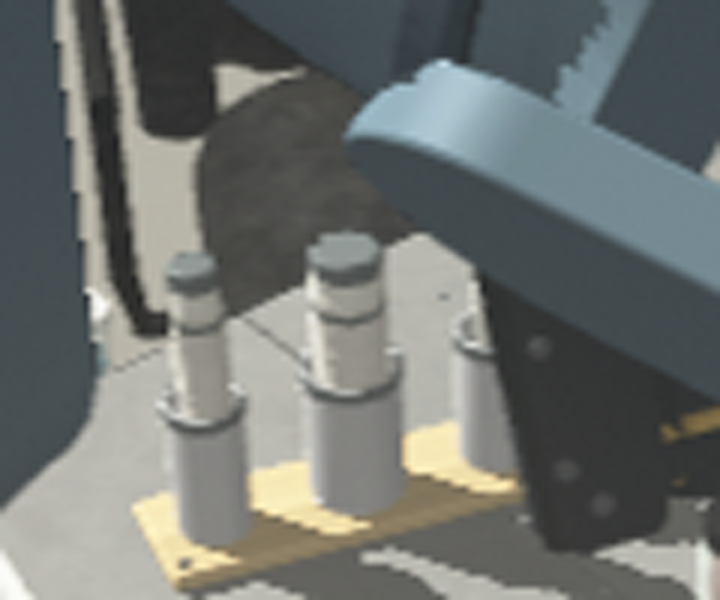

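Run:
```python
from workcell import *
print(sign_off(), get_obs()['t'])
```

```text
the job is handed in; nothing more can be done
the job is handed in; nothing more can be done
```

I pushed each cap on by pressing its marker cap-down onto the floor of its tube. The thick marker stands in the wide (middle) tube and the slim one in the empty narrow tube. I handed the job in at about 31.7 s, with the arm clear of everything.

**Last checks:**
- **Tail heights:** In the side view the tails sit at pixel rows 101.3 (thick) and 103.7 (slim). The rows expected with the caps home are 101.3 (tail 145 mm up) and 103.9 (tail 155 mm up).
- **Caps:** The last pushes ended hard on the floor, at about 30 N (thick) and 18 N (slim), well above the force needed to snap the caps on. For the slim cap I saw the force rise and then drop as it snapped. For the thick cap I saw no separate snap, so its being home rests on the final force and the tail height. Both caps are hidden inside the tubes.
- **Other things:** In the last top view the jars, tweezers and tape roll looked unmoved. I did not measure them, and I did not check the glue brush separately.

**Problems and disagreements:**
- While carrying the thick marker, the last joint came up against its limit at −3.118 rad (range −3.12). I turned the wrist nearly a full turn the other way, in the air, and carried on.
- The cameras disagreed by about 2–3 mm on where the tubes were. I corrected this from the side view before lowering each marker.

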